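# Contamination check of a received sample bottle

## Task

Lay the slim upright sample bottle on its side, centred in the V cradle behind the lead bricks, and let go of it. Then take the contamination monitor out of its dock by its handle, carry it clear of the brick wall and hold it hovering about 1 cm above the lying bottle, level, centred over it and lengthwise along it, never letting it touch the bottle, the cradle or the bricks; finish still holding it there. Do not drop the bottle, and leave everything else on the bench where it stands.

Things in the scene. Friction and masses are not known exactly. Their poses are not given: they have to be found in the camera images.
- sample_center (a point): Centre (half-way up, 48 mm above its foot) of the straight-sided sample bottle, the slim upright one: white, 48 mm diameter, 96 mm tall in all (body 78 mm, then a black cap of 45 mm diameter), about 0.12 kg, loose, standing on the bench at the start. Its z axis runs along the bottle from foot to cap.
- cradle_seat (a point): Where the centre of the sample bottle comes to be when it lies properly in the V cradle, 55 mm above the bench, straight above the cradle's centre; x runs along the V (level), z is up. The top side of the lying bottle is then 24 mm above this point (79 mm above the bench). The cap may point to either end.
- shield_top (a point): Centre of the top of the low wall of three dark lead bricks, fixed, beside the cradle and between it and the dock: 300 mm long (its x), 50 mm thick (its y), 100 mm high; this point is 100 mm above the bench. It runs roughly along the cradle's V, its middle line 130 to 150 mm from it.
- monitor_grip (a point): Centre of the handle bar of the contamination monitor, 80 mm above the monitor's underside (85 mm above the bench while in its dock). The black bar runs along x, is 26 mm wide and 24 mm deep (its top 92 mm above the underside); about 70 mm of it is free between its posts, with 36 mm of free height under it. x along the handle towards the display, z up.
- monitor_window (a point): Centre of the flat underside (window) of the monitor, 80 mm straight below the handle centre; x along the head's length (136 mm), z up, towards the handle.
- dock_floor (a point): Centre of the inner floor of the monitor's charging dock, 5 mm above the bench; fixed black tray 154 (x) x 98 x 18 mm high with 5 mm walls, about 4 mm of play around the monitor's head; a 26 mm high contact block at its +x end. The monitor stands in it at the start, same x axis; lift it straight up.
- sample: The sample bottle itself; origin in the middle of its foot, z towards the cap.
- monitor: The cordless contamination monitor, loose, about 0.5 kg: a flat grey detector head 136 (x) x 80 (y) x 32 mm with a metal window on its underside, a black bridge handle along x above it and a small display pod (62 mm wide, up to 55 mm high) at the front end. Origin in the middle of its underside, axes as for its window.
- cradle: The fixed V cradle: a metal plate 150 (along x) x 90 x 8 mm on the bench with two black V-notched supports, each 12 mm long, their centres 40 mm apart along x. They are only 47 mm wide and rise to 41 mm above the bench, so fingers can pass down both sides of the bottle. Origin on the bench under its centre, x along the V.
- shield: The lead-brick wall; origin on the bench under its centre, x along its length.
- jar: squat screw-lid jar, white with a black lid, 70 mm diameter, 50 mm tall (plainly lower and wider than the sample bottle); origin under its centre. Bystander, loose.
- tape: roll of brown tape lying flat, 90 mm diameter, 24 mm tall; origin under its centre. Bystander, loose.
- beaker: glass beaker, 52 mm diameter, 70 mm tall; origin under its centre. Bystander, loose.
- pen: marker pen lying down, about 110 mm long, 13 mm thick; origin under its middle, x along it. Bystander, loose.
- dishes: stack of three clear flat culture dishes, 95 mm diameter, 44 mm tall; origin under its centre. Bystander, loose.
- wipes: small cardboard box of wipes, 120 x 110 x 75 mm; origin under its centre. Bystander, loose.
- reagent: brown glass bottle with a white cap, 60 mm diameter, 140 mm tall; origin under its centre. Bystander, loose.

How it is judged:
On the way:
1. the sample bottle lies on its side in the V cradle, released (x of sample_center in the frame of cradle_seat between -0.018 and 0.018 m and y of sample_center in the frame of cradle_seat between -0.006 and 0.006 m and z of sample_center in the frame of cradle_seat between -0.006 and 0.006 m and angle between the z axis of sample_center and the x axis of cradle_seat, either way round below 0.12 rad and contact force between the fingers and sample below 0.05 N and linear speed of sample below 0.03 m/s), for 0.3 s.
At the end, for the whole second after the job is handed in: Bottle at rest in the cradle: centre within 18 mm along, 6 mm across, 7 deg. Monitor held still, level to 7 deg, window 3-20 mm above the bottle, centred to 20 mm from the bottle's centre and 13 mm across the V, within 8 deg of the V, touching neither bottle, cradle nor bricks (all of step 1 and horizontal distance between monitor_window and sample_center below 0.02 m and y of monitor_window in the frame of cradle_seat between -0.013 and 0.013 m and z of monitor_window in the frame of cradle_seat between 0.027 and 0.044 m and angle between the x axis of monitor_window and the x axis of cradle_seat, either way round below 0.14 rad and angle between monitor_window's own z axis and vertical below 0.12 rad and linear speed of monitor below 0.02 m/s and contact force between the fingers and monitor above 2 N and contact force between monitor and sample below 0.05 N and contact force between monitor and cradle below 0.05 N and contact force between monitor and shield below 0.05 N); the arm keeps its last pose, push and grip.
It fails at once if the monitor knocks against the bottle, the cradle or the brick wall (contact force between monitor and sample above 1 N or contact force between monitor and cradle above 1 N or contact force between monitor and shield above 1 N).
It fails at once if the sample bottle is dropped or knocked flying (linear speed of sample above 0.5 m/s and contact force between the fingers and sample below 0.02 N).
It fails at once if another thing on the bench is moved by more than 25 mm (distance of any of jar, tape, beaker, pen, dishes, wipes, reagent from where it was at the start of the episode above 0.025 m).
It also fails if it takes over 64 s, if anything falls off the work surface, if the arm or the gripper's body presses on something with over 40 N, if the wrist force passes 120 N, or if a joint passes its speed limit or range.

## Robot

A 6-joint arm with a two-finger parallel gripper is mounted at the origin on the work surface. World frame = base frame: x ahead of the robot, y to its left, z up, the work surface at z = 0. Lengths are in m, angles in rad, forces in N, time in s.
With the tool pointing down it reaches from about 0.275 to 0.725 m from the base axis. Payload 15.9 kg.
Tool frame: the origin (TCP) lies midway between the tips of the shut fingers; the grasp point (between the pads) lies 19 mm behind it; z points along the fingers, y is the direction in which the jaws open and shut (so a half turn about z gives the same grasp; the last joint's range is limited). The gripper opens to 85 mm and grips with 20 to 120 N. Pads are 22 mm wide; open, the fingers measure 114 mm over their backs; the gripper's body (76 mm by 85 mm) begins 54 mm behind the grasp point. The pads swing forward as they close: fully open they stand 13 mm farther back than shut.
Start: joints at [1.122, 0.213, -0.034, 1.323, 0, 1.571], TCP at [0.217, 0.45, 0.231] pointing down, gripper open.
Joint ranges: [-2.98, 2.98], [-0.74, 1.72], [-1.14, 1.35], [-2.1, 2.04], [-1.57, 1.44], [-3.14, 3.14]. Speed limits (rad/s): [1.89, 1.89, 2.39, 2.57, 3.14, 3.14].

## Interface

Orientations are given as a unit quaternion [w, x, y, z].
In Python, from workcell import robot, snapshot, models gives the robot as it stands.
- The arm moves only by the shell command python3 -m jog 'ROWS' [OPENING]. ROWS is a JSON object of lists of equal length, an entry for each row: "slide": the shift along the world's x, y, z in m, a list of three; "dr": the turn, a rotation vector about the world's x, y, z in degrees, a list of three. A call has 1 to 5 rows; each row is the pose to reach, as a shift and turn from the pose commanded when the call began; what a row does not reach only later rows make up. A row lasts 1/12 s, in which the tool goes at most 41.7 mm and 7.16 degrees, less where a joint would pass 70% of its speed; a pose out of reach is approached as far as the arm can. A call with a gripper value outside its range is refused whole. OPENING is the gripper's target within -1 to 1 (shut at 1, half-way at 0, fully open at -1), set as the call begins (- or left out, the last holds). The fingers move at their own pace and stop on an object; the grip force is fixed at half the most. Time passes only in rows, so rows that repeat a pose let the fingers close. It gives the time, the measured TCP pose, the force and the opening at its end, in the units of the state.
- robot.state(): the state, without advancing time (a new reading comes with each control period).
- snapshot(name): name is "scene" or "top" or "wrist"; returns a dict with "pixels" (400x640x3 uint8, blue, green, red), "fov_y" (degrees; the focal length in pixels is half the picture's height over the tangent of half this angle, whatever the lens; pixels are square), "cx", "cy" (the principal point, pixels), "k1" (the pictures are not rectified: a ray, as slopes to the right and down, at radius r is drawn at 1 + k1 r^2 times it, then the intrinsics apply), "world_to_cam" (4x4, takes a point from world to camera coordinates). Camera axes: x right, y up, looking along -z (the intrinsics and any distortion apply to the point x, -y, -z); pixel columns grow to the right and rows downward; lengths in m; the calibration is good to about 2 mm. A picture is of the moment at which its call begins. There is no depth.
- robot.finish_job(): hands the job in, once; it reports no verdict.
Trained networks look in the newest picture that a camera, given by its name, has taken for a name from the list of things; names that differ only in an ending like _2 or _b are one class to them, and where a whole thing is asked for, a point or a joint stands for the part that bears it (a point fixed in the world has none). Each returns a list of dicts, best first, with "confidence" (0 to 1); they miss things now and then, are a little off and sometimes report something else, mostly with a low value. They report only what shows in the picture. A call takes as long as a camera call.
- models.cut_out(name, camera): "region" (400x640 bool, what is visible of it) and "xy" ([column, row] in pixels, amid what is visible of it).
The state is a dict: "clock": time; "qpos": joint angles; "dq": joint speeds; "joint_torque": joint torques, N m; "tool_pos": TCP position; "tcp_rot": TCP orientation; "ft_force": force on the tool from outside, world axes, zero at the start; "ft_torque": the same for the moment, N m; "grip_width": finger opening in m.
Only numpy, scipy, OpenCV 4.12 (cv2) and the standard library are available. Lean on these libraries where they do the work, as an engineer would, in place of code of your own. Each camera call takes 0.05 s, during which the arm holds its last target.

## Working session

There is one attempt and no reset: what is moved stays moved. The work goes in short steps, Python scripts to look and compute and a shell command to move; the robot and the scene stay as the last step left them, time stands still between calls to the robot, and variables do not carry over. Pictures are saved under pics/ and viewed, and the job is handed in when it is done.

```bash
ls; mkdir -p pics; python3 - <<'E'
from workcell import robot, snapshot, models
import cv2
print(robot.state())
for c in ["scene","top","wrist"]:
    s=snapshot(c); cv2.imwrite(f"pics/{c}0.png",s["pixels"])
    print(c,s["fov_y"],s["cx"],s["cy"],s["k1"],s["world_to_cam"])
E
```

```text
pics
{'clock': 0.0, 'qpos': array([ 1.12204939e+00,  2.13336127e-01, -3.50505549e-02,  1.32347837e+00,
        8.17216680e-06,  1.57081020e+00]), 'dq': array([ 0.00140304, -0.0007301 ,  0.00143412, -0.00010301,  0.00153486,
       -0.00086177]), 'joint_torque': array([ 3.41057108e-03, -6.86149263e+01,  4.87127244e+01,  1.72900676e-02,
        2.28090330e-04, -2.97269601e-06]), 'tool_pos': array([0.21677414, 0.45020198, 0.23082955]), 'tcp_rot': array([-1.22873329e-04,  2.22502311e-01,  9.74932016e-01, -5.20059656e-04]), 'ft_force': array([-0.69829736,  0.34073386,  0.61294097]), 'ft_torque': array([-0.01179803,  0.00560603,  0.05094697]), 'grip_width': 0.08530090546751551}
scene 52.09822158288119 315.29671663339616 198.39292505382585 0.03039729034218937 [[-0.67491318  0.73787253  0.00602757  0.34489416]
 [-0.59637549 -0.55026348  0.58441969  0.23361152]
 [ 0.43454398  0.39083785  0.81142917 -1.40040527]
 [ 0.          0.          0.          1.        ]]
top 56.45243956160478 327.10214592744535 200.63932822422422 -0.07865157971250955 [[-0.0231644  -0.99956706  0.01814112  0.00707603]
 [ 0.99713205 -0.02179261  0.0724759  -0.52173861]
 [-0.07204918  0.01976796  0.99720517 -1.22289933]
 [ 0.          0.          0.          1.        ]]
wrist 70.65252404135693 317.403925933238 201.40255127341706 0.017190445960843077 [[ 0.43343637  0.90118277 -0.0015923  -0.49962681]
 [-0.86127852  0.41372261 -0.29501342  0.03869406]
 [-0.26520224  0.12924096  0.95549178 -0.3798834 ]
 [ 0.          0.          0.          1.        ]]
```

View pics/top0.png

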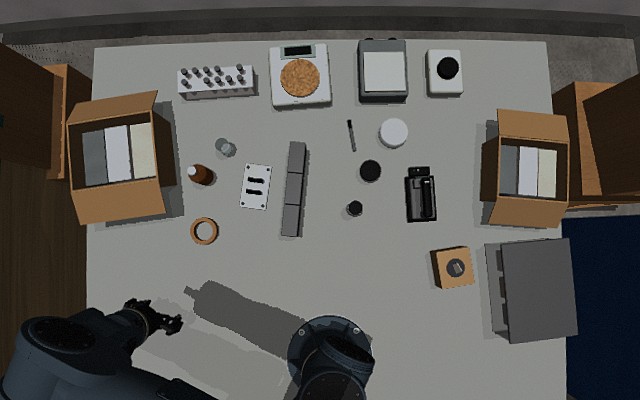

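View pics/scene0.png

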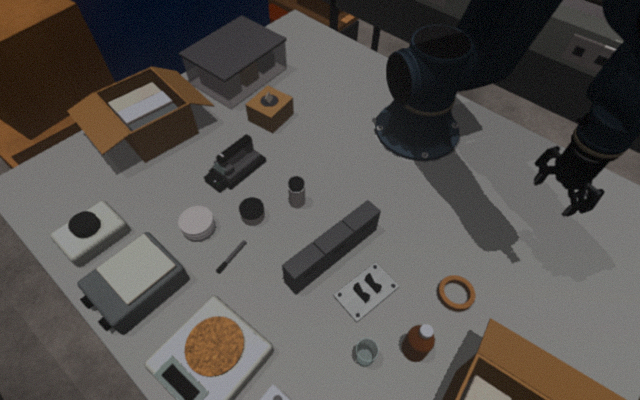

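View pics/wrist0.png

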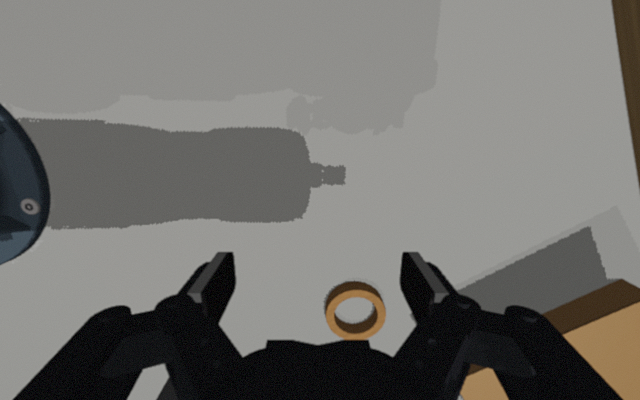

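The top view shows the sample at about (355,208), jar (370,170), cradle (256,186), wall (293,188), and the monitor in its dock at (421,194). The scene camera confirms this. Next I'll get the masks.

```bash
cat > h.py <<'E'
import numpy as np, cv2, pickle
from workcell import robot, snapshot, models
def cam(s):
    f=200/np.tan(np.radians(s["fov_y"])/2); return f,s["cx"],s["cy"],s["k1"],np.array(s["world_to_cam"])
def proj(s,P):
    f,cx,cy,k,M=cam(s); P=np.atleast_2d(P); c=P@M[:3,:3].T+M[:3,3]
    u=c[:,0]/-c[:,2]; v=-c[:,1]/-c[:,2]; r2=u*u+v*v
    return np.c_[cx+f*u*(1+k*r2), cy+f*v*(1+k*r2)]
def ray(s,px):
    f,cx,cy,k,M=cam(s); d=(np.array(px,float)-[cx,cy])/f; u=d.copy()
    for _ in range(20): u=d/(1+k*(u@u))
    R=M[:3,:3]; o=-R.T@M[:3,3]; return o, R.T@np.array([u[0],-u[1],-1])
def onz(s,px,z):
    o,d=ray(s,px); return o+d*(z-o[2])/d[2]
def shots(cams=("scene","top"),tag="x"):
    S={c:snapshot(c) for c in cams}
    return S
E
python3 - <<'E'
from h import *
S=shots(); out={}
for n in ["sample","monitor","cradle","shield","dock_floor","jar","tape","beaker","pen","dishes","wipes","reagent"]:
    for c in S:
        try: r=models.cut_out(n,c)
        except Exception as e: print(n,c,e); continue
        out[n,c]=r
        for q in r[:2]:
            m=q["region"]; print(n,c,round(q["confidence"],2),np.round(q["xy"],1),m.sum(),np.round(onz(S[c],q["xy"],0.04),3))
pickle.dump((S,out),open("s0.pkl","wb"))
for c in S:
    for n,b in (("big1",None),):
        im=cv2.resize(S[c]["pixels"][100:350,150:470] if c=="top" else S[c]["pixels"][110:380,180:500],None,fx=2.4,fy=2.2 if 0 else 2.2)
        cv2.imwrite(f"pics/{c}_zoom.png",im)
print(robot.state()["clock"])
E
```

```text
sample scene 0.76 [298.4 190.5] 454 [ 0.48  -0.095  0.04 ]
sample top 0.59 [355.2 206.1] 172 [ 0.5   -0.096  0.04 ]
monitor scene 0.57 [237.9 158.2] 1305 [ 0.517 -0.319  0.04 ]
monitor top 0.9 [419.  194.9] 1083 [ 0.533 -0.309  0.04 ]
cradle scene 0.78 [365.1 291.4] 1968 [0.594 0.242 0.04 ]
cradle scene 0.23 [236.  163.6] 1309 [ 0.536 -0.307  0.04 ]
cradle top 0.93 [255.1 187.6] 1197 [0.568 0.231 0.04 ]
cradle top 0.74 [423.6 193.7] 1049 [ 0.536 -0.325  0.04 ]
shield scene 0.93 [326.9 248.7] 3484 [0.568 0.094 0.04 ]
shield scene 0.19 [294.7 194. ] 483 [ 0.497 -0.095  0.04 ]
shield top 0.87 [296.7 190.7] 1668 [0.555 0.095 0.04 ]
dock_floor scene 0.96 [225.2 180.3] 507 [ 0.6   -0.281  0.04 ]
dock_floor top 0.64 [408.6 172.9] 384 [ 0.607 -0.277  0.04 ]
jar scene 0.69 [246.8 208.1] 544 [ 0.624 -0.16   0.04 ]
jar top 0.76 [371.7 170.7] 339 [ 0.616 -0.154  0.04 ]
tape scene 0.65 [451.6 299.5] 737 [0.467 0.41  0.04 ]
tape top 0.81 [195.4 230.4] 342 [0.432 0.429 0.04 ]
beaker scene 0.83 [366.8 353.9] 557 [0.708 0.338 0.04 ]
beaker scene 0.41 [239.1 163.1] 1306 [ 0.528 -0.302  0.04 ]
beaker top 0.81 [222.6 149. ] 231 [0.7   0.339 0.04 ]
pen scene 0.62 [225.6 258.1] 203 [ 0.767 -0.082  0.04 ]
pen top 0.69 [350.3 130.6] 91 [ 0.753 -0.087  0.04 ]
dishes scene 0.74 [228.3 254.2] 181 [ 0.755 -0.086  0.04 ]
dishes scene 0.56 [197.2 223.3] 1099 [ 0.75  -0.222  0.04 ]
dishes top 0.92 [393.4 133. ] 665 [ 0.742 -0.231  0.04 ]
wipes scene 0.88 [268.8 110.4] 1584 [ 0.303 -0.405  0.04 ]
wipes scene 0.17 [418.7 341.5] 1006 [0.606 0.408 0.04 ]
wipes top 0.75 [453.9 263. ] 1583 [ 0.305 -0.417  0.04 ]
wipes top 0.7 [256.9 185. ] 1238 [0.577 0.225 0.04 ]
reagent scene 0.61 [420.3 342.7] 943 [0.605 0.412 0.04 ]
reagent top 0.59 [200.4 172.9] 404 [0.621 0.412 0.04 ]
reagent top 0.59 [422.5 197.2] 1002 [ 0.525 -0.32   0.04 ]
1.45
```

```bash
cat > fit.py <<'E'
from h import *
from scipy.optimize import minimize
def box(lx,ly,z0,z1,ox=0,oy=0):
    return np.array([[ox+a*lx/2,oy+b*ly/2,z] for a in(-1,1) for b in(-1,1) for z in(z0,z1)])
def cyl(r,z0,z1):
    t=np.linspace(0,2*np.pi,32,endpoint=False); return np.array([[r*np.cos(a),r*np.sin(a),z] for a in t for z in(z0,z1)])
PARTS={"sample":[cyl(.024,0,.078),cyl(.0225,.078,.096)],
"jar":[cyl(.035,0,.05)],
"shield":[box(.3,.05,0,.1)],
"cradle":[box(.15,.09,0,.008),box(.012,.047,0,.036,-.02),box(.012,.047,0,.036,.02)],
"dock":[box(.154,.098,0,.018)],
"monitor":[box(.136,.08,.005,.037),box(.1,.026,.073,.097)]}
def place(P,q):
    c,s=np.cos(q[2]),np.sin(q[2]); R=np.array([[c,-s,0],[s,c,0],[0,0,1]]); return P@R.T+[q[0],q[1],0]
K=4
def mask(s,parts,q):
    m=np.zeros((400*K,640*K),np.uint8)
    for P in parts:
        p=((proj(s,place(P,q))+.5)*K).astype(np.float32); cv2.fillConvexPoly(m,cv2.convexHull(np.round(p).astype(np.int32)),1)
    return m
def fit(S,ms,parts,q0,yaw=True):
    big={c:cv2.resize(m.astype(np.uint8),None,fx=K,fy=K,interpolation=cv2.INTER_NEAREST) for c,m in ms.items()}
    def cost(v):
        q=[v[0],v[1],v[2] if yaw else 0]; t=0
        for c in ms:
            m=mask(S[c],parts,q); t+=1-(m&big[c]).sum()/(m|big[c]).sum()
        return t
    sim=np.array([q0]+[np.add(q0,d) for d in ([.01,0,0],[0,.01,0],[0,0,.1])])
    if not yaw: sim=sim[:3,:2]
    r=minimize(cost,sim[0],method="Nelder-Mead",options=dict(initial_simplex=sim,xatol=1e-4,fatol=1e-4))
    return r.x,r.fun
def draw(im,s,parts,q,col):
    for P in parts:
        h=cv2.convexHull(np.round(proj(s,place(P,q))*4*16).astype(np.int32)); 
        cv2.polylines(im,[h],True,col,1,cv2.LINE_AA,shift=4)
E
cat > a.py <<'E'
from fit import *
S,out=pickle.load(open("s0.pkl","rb"))
q={}
for n,q0,yaw in [("sample",[.49,-.095,0],0),("jar",[.62,-.157,0],0),("shield",[.56,.095,-.1],1),("cradle",[.58,.235,-.1],1)]:
    for cs in (["scene","top"],["scene"],["top"]):
        x,f=fit(S,{c:out[n,c][0]["region"] for c in cs},PARTS[n],q0,yaw); 
        print(n,cs,np.round(x,4),round(f,3))
        if len(cs)==2: q[n]=np.r_[x,0][:3]
q["monitor"]=np.array([.535,-.31,.03]);q["dock"]=q["monitor"]
pickle.dump(q,open("q.pkl","wb"))
for c in S:
    im=cv2.resize(S[c]["pixels"],None,fx=4,fy=4,interpolation=cv2.INTER_CUBIC)
    for n in q: draw(im,S[c],PARTS[n],q[n],(0,255,255))
    if c=="top":
        cv2.imwrite("pics/t1.png",im[520:980,880:1440]);cv2.imwrite("pics/t2.png",im[500:1000,1340:1800])
    else:
        cv2.imwrite("pics/s1.png",im[770:1300,1080:1640]);cv2.imwrite("pics/s2.png",im[500:920,780:1300])
E
python3 a.py
```

```text
sample ['scene', 'top'] [ 0.4933 -0.0913] 0.283
sample ['scene'] [ 0.4922 -0.0921] 0.093
sample ['top'] [ 0.4941 -0.0918] 0.187
jar ['scene', 'top'] [ 0.6164 -0.1493] 0.327
jar ['scene'] [ 0.616  -0.1506] 0.157
jar ['top'] [ 0.618  -0.1498] 0.167
shield ['scene', 'top'] [ 0.5573  0.1025 -0.1076] 0.099
shield ['scene'] [ 0.5553  0.1024 -0.1058] 0.05
shield ['top'] [ 0.5586  0.1022 -0.1092] 0.043
cradle ['scene', 'top'] [ 0.5768  0.2358 -0.1687] 0.102
cradle ['scene'] [ 0.5746  0.2347 -0.1573] 0.034
cradle ['top'] [ 0.5781  0.2376 -0.1521] 0.03
```

View pics/t1.png

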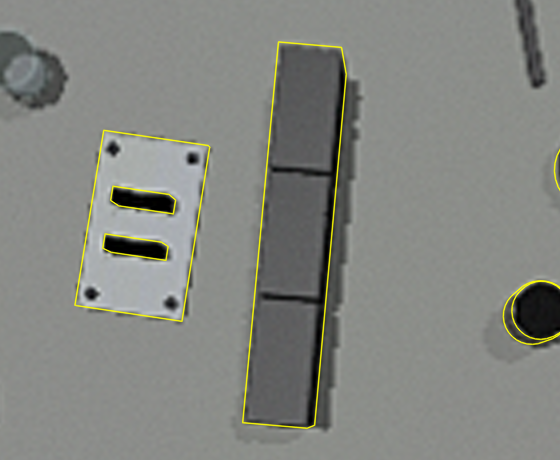

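View pics/s1.png

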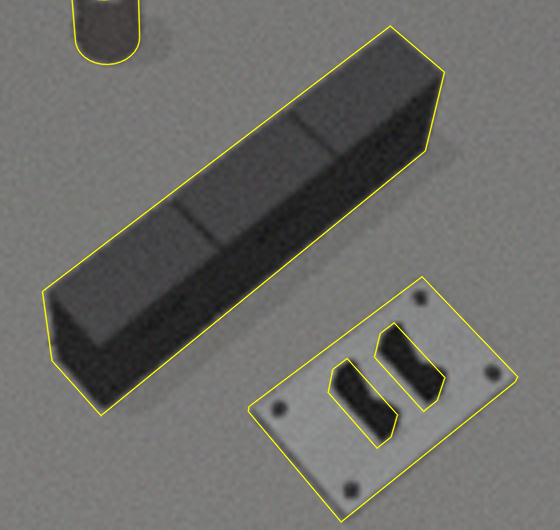

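View pics/t2.png

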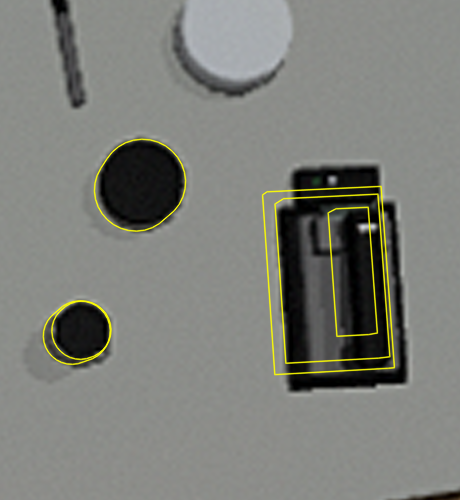

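View pics/s2.png

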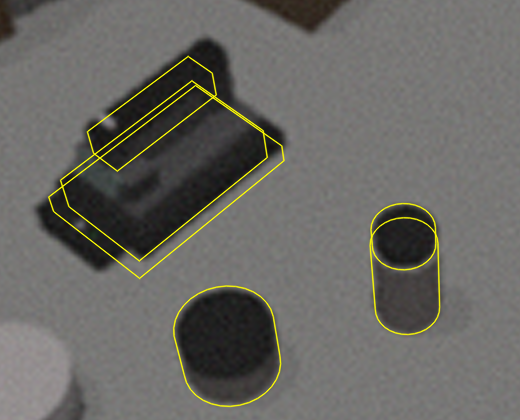

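```bash
cat > plan.py <<'E'
from h import *
from scipy.spatial.transform import Rotation as R
def Rt(): 
    q=robot.state()["tcp_rot"]; return R.from_quat(np.r_[q[1:],q[0]])
def target(phi,p,sgn):
    z=np.array([np.cos(p)*np.cos(phi),np.cos(p)*np.sin(phi),-np.sin(p)]); y=sgn*np.array([-np.sin(phi),np.cos(phi),0]); return R.from_matrix(np.c_[np.cross(y,z),y,z])
E
python3 - <<'E'
from plan import *
st=robot.state(); S=pickle.load(open("s0.pkl","rb"))[0]
R0=Rt(); print(R0.as_matrix().round(3))
s=snapshot("wrist"); M=s["world_to_cam"]; o=-M[:3,:3].T@M[:3,3]; print("cam in tool",R0.inv().apply(o-st["tool_pos"]).round(3))
for sg in (1,-1):
    print(sg,(target(-.184,np.radians(45),sg)*R0.inv()).as_rotvec(degrees=True).round(1))
# monitor dock
S=S["top"]
for px,z in [((407.25,222.5),0.009),((436.75,220.75),.018),((433.75,175.75),.018)]: print(onz(S,px,z).round(4))
E
```

```text
[[-0.901  0.434 -0.   ]
 [ 0.434  0.901 -0.   ]
 [-0.    -0.    -1.   ]]
cam in tool [ 0.075  0.    -0.143]
1 [-14.  -42.9  14.4]
-1 [  60.8  -19.9 -153.2]
[ 0.4427 -0.2734  0.009 ]
[ 0.446  -0.3719  0.018 ]
[ 0.5986 -0.3684  0.018 ]
```

```bash
python3 -m jog '{"slide":[[0.014,-0.036,0],[0.028,-0.072,0],[0.042,-0.108,0],[0.056,-0.144,0],[0.07,-0.18,0]],"dr":[[-1.4,-4.3,1.4],[-2.8,-8.6,2.9],[-4.2,-12.9,4.3],[-5.6,-17.2,5.8],[-7,-21.4,7.2]]}' -1; python3 -c "
from workcell import robot; s=robot.state(); print(s['qpos'].round(4).tolist())"
```

```text
clock: 1.92
tool_pos: [0.2874, 0.269, 0.2314]
tcp_rot: [0.196, 0.156, 0.968, -0.018]
ft_force: [1.0, -0.0, 0.0]
grip_width: 0.0856
[1.056, -0.1333, -0.4611, 1.1346, -0.3824, 1.355]
```

```bash
python3 -m jog '{"slide":[[0.014,-0.038,0],[0.028,-0.076,0],[0.042,-0.114,0],[0.056,-0.152,0],[0.07,-0.19,0]],"dr":[[-1.4,-4.3,1.4],[-2.8,-8.6,2.9],[-4.2,-12.9,4.3],[-5.6,-17.2,5.8],[-7,-21.4,7.2]]}' -1; python3 -c "
from workcell import robot; s=robot.state(); print(s['qpos'].round(4).tolist())"
```

```text
clock: 2.33
tool_pos: [0.356, 0.0822, 0.2312]
tcp_rot: [0.379, 0.084, 0.921, -0.035]
ft_force: [0.4, 0.1, -0.4]
grip_width: 0.0855
[0.7294, -0.6175, -0.9485, 0.6947, -0.5912, 0.7425]
```

```bash
python3 - <<'E'
from plan import *
print((target(-.184,np.radians(45),1)*Rt().inv()).as_rotvec(degrees=True).round(1))
E
python3 -m jog '{"slide":[[0.014,-0.033,0],[0.028,-0.066,0],[0.042,-0.099,0],[0.056,-0.132,0],[0.07,-0.164,0]],"dr":[[0,0,0],[0,0,0],[0,0,0],[0,0,0],[0,0,0]]}' -1; python3 - <<'E'
from plan import *
s=robot.state(); print(s['qpos'].round(4).tolist())
print((target(-.184,np.radians(45),1)*Rt().inv()).as_rotvec(degrees=True).round(1))
S=shots(("wrist",)); cv2.imwrite("pics/w1.png",S["wrist"]["pixels"])
E
```

```text
[-0.  -0.2 -0. ]
clock: 2.75
tool_pos: [0.3963, -0.0083, 0.229]
tcp_rot: [0.375, 0.087, 0.922, -0.033]
ft_force: [0.3, 1.0, -0.2]
grip_width: 0.0852
[0.1742, -0.6784, -1.0052, 0.505, -0.2458, 0.2667]
[-0.4 -0.7  0.1]
```

View pics/w1.png

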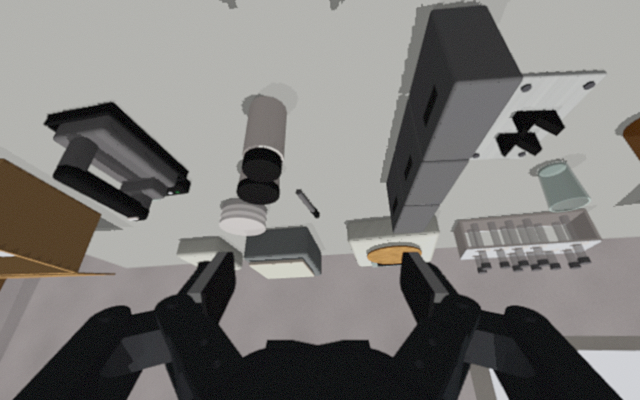

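The wrist view is upside down. It shows the bottle at about (262,140) with its cap at (262,165), the monitor at left (120,160), and the wall and cradle at right. Next I'll use it to refine the bottle and monitor positions.

```bash
python3 - <<'E'
from fit import *
S=shots(("wrist",)); out={}
for n in ["sample","monitor","cradle"]:
    out[n]=models.cut_out(n,"wrist")
    for r in out[n]: print(n,round(r["confidence"],2),r["xy"],r["region"].sum())
s=S["wrist"]; pickle.dump((S,out),open("w1.pkl","wb"))
print(robot.state()["tool_pos"],robot.state()["qpos"].round(3))
q=pickle.load(open("q.pkl","rb"))
q["monitor"]=q["dock"]=np.array([.522,-.32,.02])
im=cv2.resize(s["pixels"],None,fx=4,fy=4,interpolation=cv2.INTER_CUBIC)
for n in q: draw(im,s,PARTS[n],q[n],(0,255,255))
cv2.imwrite("pics/w2.png",cv2.resize(im[300:1000],None,fx=.31,fy=.31,interpolation=cv2.INTER_AREA))
cv2.imwrite("pics/w3.png",im[300:900,100:900])
E
```

```text
sample 0.75 [267.7, 139.7] 3163
cradle 0.87 [538.7, 109.1] 6019
[ 0.39587738 -0.00712866  0.22833233] [ 0.181 -0.676 -1.004  0.508 -0.25   0.273]
```

View pics/w2.png

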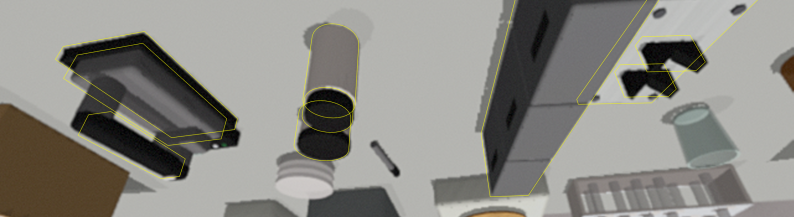

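View pics/w3.png

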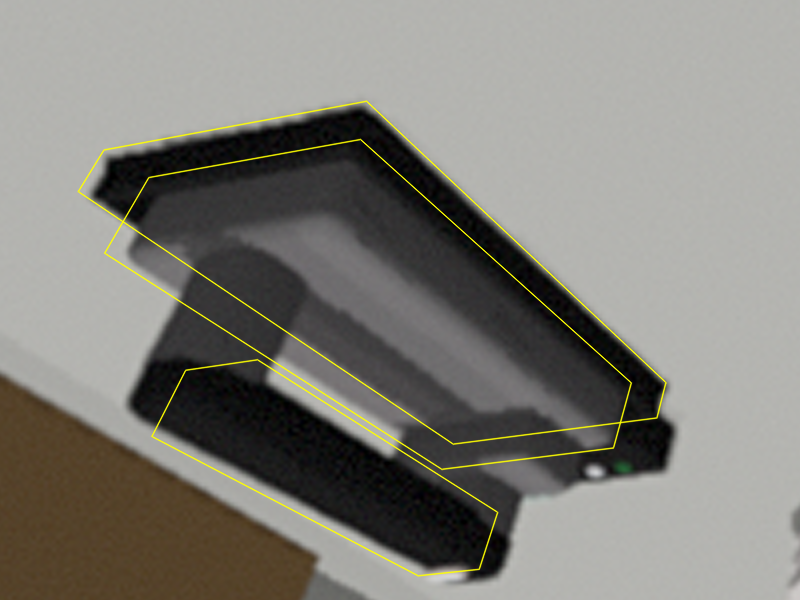

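```bash
python3 -m jog '{"slide":[[0.008,-0.015,-0.01],[0.016,-0.03,-0.03],[0.024,-0.045,-0.06],[0.034,-0.06,-0.09],[0.044,-0.075,-0.116]],"dr":[[0,0,0],[0,0,0],[0,0,0],[0,0,0],[0,0,0]]}' -1; python3 - <<'E'
from plan import *
s=robot.state(); print(s['qpos'].round(4).tolist(),s['tool_pos'])
print((target(-.184,np.radians(45),1)*Rt().inv()).as_rotvec(degrees=True).round(1))
E
```

```text
clock: 3.42
tool_pos: [0.4562, -0.0836, 0.1355]
tcp_rot: [0.361, 0.086, 0.928, -0.031]
ft_force: [1.6, 1.5, 0.9]
grip_width: 0.0855
[-0.1832, -0.3603, -1.1329, 0.0572, 0.0029, 0.0026] [ 0.45621802 -0.0836131   0.13551889]
[-0.7 -2.5 -0.1]
```

```bash
cat > kin.py <<'E'
import numpy as np
from scipy.spatial.transform import Rotation as R
from scipy.optimize import least_squares
Q=np.array([[1.12205,.21334,-.03505,1.32348,0,1.57081],[1.056,-.1333,-.4611,1.1346,-.3824,1.355],[.7294,-.6175,-.9485,.6947,-.5912,.7425],[.181,-.676,-1.004,.508,-.25,.273],[-.1832,-.3603,-1.1329,.0572,.0029,.0026]])
X=np.array([[.21677,.45020,.23083],[.2874,.269,.2314],[.356,.0822,.2312],[.39588,-.00713,.22833],[.45622,-.08361,.13552]])
W=[[0,.2225,.97493,-.0005],[.196,.156,.968,-.018],[.379,.084,.921,-.035],[.375,.087,.922,-.033],[.361,.086,.928,-.031]]
SG=(1,1)
def rot(q,SG=SG):
    a,b=SG
    # tool frame: chain x fwd
    return R.from_euler('z',q[0])*R.from_euler('y',q[1]-q[2]+q[3])*R.from_euler('z',a*q[4])*R.from_euler('x',b*q[5])
C=R.from_matrix(np.array([[0,0,1],[0,1,0],[-1,0,0]]).astype(float)) # tool z=chain x, y=y, x=-z
def fk(q,p,SG=SG):
    h,a0,L1,b1,L2,c2,L4,L5=p
    Rz=R.from_euler('z',q[0]); up=R.from_euler('y',q[1]); fo=R.from_euler('y',q[1]-q[2]); w=R.from_euler('y',q[1]-q[2]+q[3])
    x=np.array([a0,0,h])+up.apply([b1,0,L1])+fo.apply([L2,0,c2])+w.apply([L4,0,0])+(w*R.from_euler('z',SG[0]*q[4])).apply([L5,0,0])
    return Rz.apply(x), rot(q,SG)*C
if __name__=="__main__":
    for SG in [(1,1),(1,-1),(-1,1),(-1,-1)]:
        e=[np.degrees((R.from_quat(np.r_[w[1:],w[0]]).inv()*rot(q,SG)*C).magnitude()).round(1) for q,w in zip(Q,W)]
        f=lambda p:np.r_[np.concatenate([fk(q,p,SG)[0]-x for q,x in zip(Q,X)]),(p-p0)*1e-4]
        p0=np.array([.2,0,.3,0,.3,0,.1,.2]); r=least_squares(f,p0)
        print(SG,e,r.x.round(4),np.abs(r.fun[:15]).max())
E
python3 kin.py
```

```text
(1, 1) [np.float64(0.0), np.float64(0.0), np.float64(0.1), np.float64(0.2), np.float64(0.1)] [ 2.439e-01 -3.000e-04  4.862e-01  0.000e+00  3.933e-01  6.620e-02
  1.400e-01  3.157e-01] 0.000171077270201706
(1, -1) [np.float64(180.0), np.float64(155.2), np.float64(85.0), np.float64(31.3), np.float64(0.3)] [ 2.439e-01 -3.000e-04  4.862e-01  0.000e+00  3.933e-01  6.620e-02
  1.400e-01  3.157e-01] 0.000171077270201706
(-1, 1) [np.float64(0.0), np.float64(43.8), np.float64(67.7), np.float64(28.7), np.float64(0.4)] [ 0.1419 -0.1167  0.4898  0.0664  0.4203  0.1583  0.7163 -0.3019] 0.03718571554789843
(-1, -1) [np.float64(180.0), np.float64(157.1), np.float64(104.5), np.float64(42.1), np.float64(0.5)] [ 0.1419 -0.1167  0.4898  0.0664  0.4203  0.1583  0.7163 -0.3019] 0.03718571554789843
```

```bash
cat > ik.py <<'E'
from kin import *
P=least_squares(lambda p:np.r_[np.concatenate([fk(q,p)[0]-x for q,x in zip(Q,X)]),(p-np.array([.2,0,.3,0,.3,0,.1,.2]))*1e-4],[.2,0,.3,0,.3,0,.1,.2]).x
LO=np.array([-2.98,-.74,-1.14,-2.1,-1.57,-3.14]);HI=np.array([2.98,1.72,1.35,2.04,1.44,3.14])
def ik(x,Rt,seeds=None,n=12):
    rng=np.random.default_rng(0); best=None
    f=lambda q:(lambda a:np.r_[(a[0]-x)*10,(Rt.inv()*a[1]).as_rotvec()])(fk(q,P))
    seeds=list(seeds or [])+[np.r_[np.arctan2(x[1],x[0]),.2,-.5,.8,0,s] for s in(-2.5,-1,0,1,2.5)]
    sols=[]
    for s in seeds:
        r=least_squares(f,np.clip(s,LO+.01,HI-.01),bounds=(LO,HI))
        sols.append((r.cost,r.x))
    return sorted(sols,key=lambda t:t[0])
def target(phi,p,sgn):
    z=np.array([np.cos(p)*np.cos(phi),np.cos(p)*np.sin(phi),-np.sin(p)]); y=sgn*np.array([-np.sin(phi),np.cos(phi),0]); return R.from_matrix(np.c_[np.cross(y,z),y,z])
E
cat > t.py <<'E'
from ik import *
G=np.array([.4925,-.0915,.058])
print("GRASP")
for p in (45,50,55,60):
  for ph in (-.9,-.5,-.184,.2,.5):
    T=target(ph,np.radians(p),1); z=T.as_matrix()[:,2]
    out=[]
    for back in (.0,.1):
        c,q=ik(G+(.024-back)*z,T)[0]; out+= [round(np.sqrt(2*c),3)]
        if back==0:q0=q
    print(p,ph,out,q0.round(2))
print("PLACE")
C0=np.array([.5768,.2358,.055])
V=-.155
for p in (30,35,40,45):
    T=target(V,np.radians(p),-1); z=T.as_matrix()[:,2]
    x=C0-.010*np.array([np.cos(V),np.sin(V),0])+.024*z
    for c,q in ik(x,T)[:3]: print(p,round(np.sqrt(2*c),3),q.round(2))
E
python3 t.py
```

```text
GRASP
45 -0.9 [np.float64(0.0), np.float64(0.0)] [ 0.19  0.18 -0.96 -0.01 -0.68  0.94]
45 -0.5 [np.float64(0.042), np.float64(0.027)] [ 0.03  0.08 -1.14 -0.32 -0.37  0.41]
45 -0.184 [np.float64(0.096), np.float64(0.101)] [-0.18  0.03 -1.14 -0.29 -0.    0.  ]
45 0.2 [np.float64(0.018), np.float64(0.0)] [-0.43  0.1  -1.14 -0.33  0.43 -0.48]
45 0.5 [np.float64(0.0), np.float64(0.0)] [-0.55  0.17 -0.98 -0.05  0.66 -0.89]
50 -0.9 [np.float64(0.0), np.float64(0.0)] [ 0.15  0.16 -0.91  0.1  -0.59  0.92]
50 -0.5 [np.float64(0.0), np.float64(0.0)] [-0.    0.06 -1.11 -0.23 -0.31  0.39]
50 -0.184 [np.float64(0.015), np.float64(0.002)] [-0.18  0.03 -1.14 -0.28 -0.    0.  ]
50 0.2 [np.float64(0.0), np.float64(0.0)] [-0.4   0.07 -1.08 -0.19  0.37 -0.48]
50 0.5 [np.float64(0.0), np.float64(0.0)] [-0.51  0.15 -0.93  0.07  0.57 -0.88]
55 -0.9 [np.float64(0.0), np.float64(0.0)] [ 0.1   0.15 -0.85  0.21 -0.5   0.91]
55 -0.5 [np.float64(0.0), np.float64(0.0)] [-0.03  0.05 -1.02 -0.06 -0.26  0.39]
55 -0.184 [np.float64(0.0), np.float64(0.0)] [-0.18  0.03 -1.06 -0.13 -0.    0.  ]
55 0.2 [np.float64(0.0), 
[... 385 characters left out ...]
2 [np.float64(0.0), np.float64(0.0)] [-0.33  0.08 -0.92  0.12  0.26 -0.47]
60 0.5 [np.float64(0.0), np.float64(0.0)] [-0.42  0.15 -0.81  0.28  0.41 -0.85]
PLACE
30 0.0 [ 0.72  0.46 -1.02 -0.75 -0.72 -2.61]
30 0.0 [ 0.72  0.46 -1.02 -0.75 -0.72 -2.61]
30 0.0 [ 0.72  0.46 -1.02 -0.75 -0.72 -2.61]
35 0.0 [ 0.69  0.39 -0.96 -0.54 -0.66 -2.57]
35 0.0 [ 0.69  0.39 -0.96 -0.54 -0.66 -2.57]
35 0.0 [ 0.69  0.39 -0.96 -0.54 -0.66 -2.57]
40 0.0 [ 0.67  0.34 -0.9  -0.35 -0.59 -2.54]
40 0.0 [ 0.67  0.34 -0.9  -0.35 -0.59 -2.54]
40 0.0 [ 0.67  0.34 -0.9  -0.35 -0.59 -2.54]
45 0.0 [ 0.64  0.31 -0.83 -0.19 -0.53 -2.52]
45 0.0 [ 0.64  0.31 -0.83 -0.19 -0.53 -2.52]
45 0.0 [ 0.64  0.31 -0.83 -0.19 -0.53 -2.52]
```

```bash
cat > d.py <<'E'
from ik import *
from workcell import robot
def now():
    s=robot.state(); w=s["tcp_rot"]; return s["tool_pos"],R.from_quat(np.r_[w[1:],w[0]]),s["qpos"]
def delta(x,T,name=""):
    x0,R0,q0=now(); c,q=ik(np.array(x),T,[q0])[0]
    print(name,"slide",(np.array(x)-x0).round(4).tolist(),"dr",(T*R0.inv()).as_rotvec(degrees=True).round(1).tolist(),"err",round(float(np.sqrt(2*c)),4),"q",q.round(2).tolist())
E
cat > g.py <<'E'
from d import *
G=np.array([.4925,-.0915,.058]); T=target(.5,np.radians(45),1); z=T.as_matrix()[:,2]
print(now()[0].round(4),now()[2].round(3))
delta(G+(.024-.13)*z+[0,0,.03],T,"hi"); delta(G+(.024-.09)*z,T,"pre"); delta(G+.024*z,T,"grasp")
E
python3 g.py
```

```text
[ 0.4562 -0.0836  0.1355] [-0.183 -0.36  -1.133  0.057  0.003  0.003]
hi slide [-0.0295, -0.0438, 0.0274] dr [0.2, -2.6, 39.1] err 0.0 q [-0.79, -0.1, -0.81, 0.59, 0.75, -1.19]
pre slide [-0.0047, -0.0303, -0.0308] dr [0.2, -2.6, 39.1] err 0.0 q [-0.71, -0.0, -0.91, 0.32, 0.72, -1.08]
grasp slide [0.0512, 0.0002, -0.0945] dr [0.2, -2.6, 39.1] err 0.0 q [-0.55, 0.17, -0.98, -0.05, 0.66, -0.89]
```

```bash
python3 -m jog '{"slide":[[-0.006,-0.009,0.006],[-0.012,-0.018,0.012],[-0.018,-0.026,0.017],[-0.024,-0.035,0.022],[-0.03,-0.044,0.027]],"dr":[[0,-0.5,7],[0,-1,14],[0,-1.5,21],[0,-2,28],[0,-2.6,35]]}' -1; python3 g.py
```

```text
clock: 3.83
tool_pos: [0.4261, -0.1238, 0.1596]
tcp_rot: [0.369, -0.132, 0.918, 0.054]
ft_force: [0.1, 1.3, -0.3]
grip_width: 0.0855
[ 0.4261 -0.1238  0.1596] [-0.709 -0.255 -0.955  0.391  0.62  -0.837]
hi slide [0.0006, -0.0036, 0.0034] dr [0.3, -1.2, 12.3] err 0.0 q [-0.79, -0.1, -0.81, 0.59, 0.75, -1.19]
pre slide [0.0255, 0.0099, -0.0549] dr [0.3, -1.2, 12.3] err 0.0 q [-0.71, -0.0, -0.91, 0.32, 0.72, -1.08]
grasp slide [0.0813, 0.0404, -0.1186] dr [0.3, -1.2, 12.3] err 0.0 q [-0.55, 0.17, -0.98, -0.05, 0.66, -0.89]
```

```bash
python3 -m jog '{"slide":[[0,0,0],[0,0,0]],"dr":[[0,0,0],[0,0,0]]}' -1; python3 g.py
```

```text
clock: 4.0
tool_pos: [0.4265, -0.1254, 0.1585]
tcp_rot: [0.367, -0.127, 0.92, 0.053]
ft_force: [0.3, 0.3, -0.8]
grip_width: 0.0852
[ 0.4265 -0.1254  0.1585] [-0.707 -0.253 -0.955  0.386  0.613 -0.826]
hi slide [0.0002, -0.002, 0.0044] dr [0.3, -1.4, 12.8] err 0.0 q [-0.79, -0.1, -0.81, 0.59, 0.75, -1.19]
pre slide [0.025, 0.0116, -0.0538] dr [0.3, -1.4, 12.8] err 0.0 q [-0.71, -0.0, -0.91, 0.32, 0.72, -1.08]
grasp slide [0.0809, 0.0421, -0.1175] dr [0.3, -1.4, 12.8] err 0.0 q [-0.55, 0.17, -0.98, -0.05, 0.66, -0.89]
```

```bash
python3 -m jog '{"slide":[[0.005,0.002,-0.01],[0.01,0.005,-0.02],[0.015,0.007,-0.032],[0.02,0.009,-0.043],[0.025,0.0115,-0.054]],"dr":[[0,0,4],[0,0,8],[0,-1,12],[0.3,-1.4,12.8],[0.3,-1.4,12.8]]}' -1; python3 g.py; python3 - <<'E'
from fit import *
s=shots(("wrist",))["wrist"]; im=cv2.resize(s["pixels"],None,fx=4,fy=4,interpolation=cv2.INTER_CUBIC)
draw(im,s,PARTS["sample"],[.4925,-.0915,0],(0,255,255)); cv2.imwrite("pics/w4.png",im[::4,::4])
E
```

```text
clock: 4.42
tool_pos: [0.4516, -0.1116, 0.1034]
tcp_rot: [0.37, -0.23, 0.895, 0.096]
ft_force: [0.3, -0.3, -0.4]
grip_width: 0.0852
[ 0.4516 -0.1116  0.1034] [-0.708 -0.002 -0.917  0.319  0.723 -1.083]
hi slide [-0.0249, -0.0158, 0.0595] dr [-0.0, -0.0, -0.2] err 0.0 q [-0.79, -0.1, -0.81, 0.59, 0.75, -1.19]
pre slide [-0.0001, -0.0022, 0.0012] dr [-0.0, -0.0, -0.2] err 0.0 q [-0.71, -0.0, -0.91, 0.32, 0.72, -1.08]
grasp slide [0.0557, 0.0283, -0.0624] dr [-0.0, -0.0, -0.2] err 0.0 q [-0.55, 0.17, -0.98, -0.05, 0.66, -0.89]
```

View pics/w4.png

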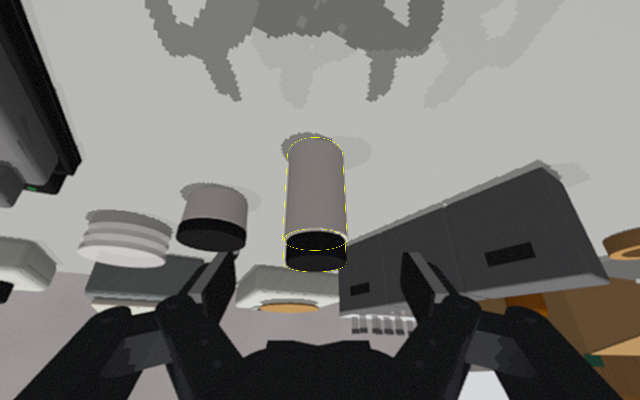

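The bottle sits at x≈316, midway between the fingers at 235 and 400, and my model outline matches it. Now moving in.

```bash
python3 -m jog '{"slide":[[0.011,0.0055,-0.0125],[0.022,0.011,-0.025],[0.034,0.0165,-0.038],[0.045,0.0225,-0.05],[0.0555,0.028,-0.0625]],"dr":[[0,0,0],[0,0,0],[0,0,0],[0,0,0],[0,0,0]]}' -1;python3 -m jog '{"slide":[[0,0,0]],"dr":[[0,0,0]]}' ; python3 g.py
```

```text
clock: 4.88
tool_pos: [0.5071, -0.0831, 0.0421]
tcp_rot: [0.371, -0.23, 0.895, 0.095]
ft_force: [0.1, -0.6, 0.1]
grip_width: 0.0852
clock: 4.97
tool_pos: [0.5067, -0.0824, 0.0407]
tcp_rot: [0.37, -0.23, 0.895, 0.096]
ft_force: [-0.6, 0.7, -0.8]
grip_width: 0.0852
[ 0.5067 -0.0824  0.0407] [-0.548  0.173 -0.982 -0.044  0.661 -0.892]
hi slide [-0.08, -0.0451, 0.1222] dr [-0.0, -0.1, -0.2] err 0.0 q [-0.79, -0.1, -0.81, 0.59, 0.75, -1.19]
pre slide [-0.0552, -0.0315, 0.0639] dr [-0.0, -0.1, -0.2] err 0.0 q [-0.71, -0.0, -0.91, 0.32, 0.72, -1.08]
grasp slide [0.0007, -0.001, 0.0003] dr [-0.0, -0.1, -0.2] err 0.0 q [-0.55, 0.17, -0.98, -0.05, 0.66, -0.89]
```

```bash
python3 -m jog '{"slide":[[0,0,0],[0,0,0],[0,0,0],[0,0,0],[0,0,0]],"dr":[[0,0,0],[0,0,0],[0,0,0],[0,0,0],[0,0,0]]}' 1; python3 -m jog '{"slide":[[0,0,0],[0,0,0],[0,0,0],[0,0,0]],"dr":[[0,0,0],[0,0,0],[0,0,0],[0,0,0]]}'
cat > tr.py <<'E'
from d import *
G=np.array([.4925,-.0915,.058]); T=target(.5,np.radians(45),1); z=T.as_matrix()[:,2]
V=-.155; C0=np.array([.5768,.2358,.055])
Tp=target(V,np.radians(45),-1); zp=Tp.as_matrix()[:,2]; v=np.array([np.cos(V),np.sin(V),0])
place=C0-.010*v+.024*zp
qa=ik(G+.024*z+[0,0,.2],T)[0]; qb=ik(place+[0,0,.12],Tp)[0]
print(qa,qb)
for t in np.linspace(0,1,9):
    x,T_=fk(qa[1]*(1-t)+qb[1]*t,P); zz=T_.as_matrix(); print(t,x.round(3),zz[:,2].round(2),"bottle up dir",(zz@ (np.linalg.inv(T.as_matrix())@[0,0,1])).round(2))
E
python3 tr.py
```

```text
clock: 5.38
tool_pos: [0.5068, -0.0861, 0.0433]
tcp_rot: [0.372, -0.229, 0.894, 0.094]
ft_force: [-3.0, 3.3, 7.8]
grip_width: 0.0472
clock: 5.72
tool_pos: [0.5068, -0.0861, 0.0433]
tcp_rot: [0.372, -0.229, 0.894, 0.094]
ft_force: [-3.4, 2.4, 10.4]
grip_width: 0.0461
(np.float64(8.226918108463824e-26), array([-0.54863433, -0.14953291, -0.66183504,  0.59584292,  0.65969994,
       -0.88770346])) (np.float64(8.238931022163079e-27), array([ 0.63791037,  0.09751404, -0.68969027,  0.1716758 , -0.52792504,
       -2.51901257]))
0.0 [ 0.507 -0.083  0.241] [ 0.62  0.34 -0.71] bottle up dir [ 0. -0.  1.]
0.125 [ 0.525 -0.055  0.211] [ 0.56  0.29 -0.77] bottle up dir [-0.05  0.24  0.97]
0.25 [ 0.542 -0.024  0.186] [ 0.52  0.23 -0.82] bottle up dir [-0.16  0.44  0.88]
0.375 [0.558 0.009 0.167] [ 0.5   0.16 -0.85] bottle up dir [-0.32  0.57  0.76]
0.5 [0.572 0.046 0.154] [ 0.51  0.09 -0.86] bottle up dir [-0.49  0.63  0.6 ]
0.625 [0.583 0.087 0.147] [ 0.53  0.02 -0.85] bottle up dir [-0.67  0.61  0.43]
0.75 [0.59  0.133 0.145] [ 0.58 -0.04 -0.82] bottle up dir [-0.82  0.51  0.26]
0.875 [0.59  0.182 0.149] [ 0.63 -0.08 -0.77] bottle up dir [-0.93  0.35  0.12]
1.0 [0.584 0.235 0.158] [ 0.7  -0.11 -0.71] bottle up dir [-0.99  0.15  0.  ]
```

```bash
python3 -m jog '{"slide":[[0,0,0.015],[0,0,0.045],[0,0,0.08],[0,0,0.115],[0,0,0.15]],"dr":[[0,0,0],[0,0,0],[0,0,0],[0,0,0],[0,0,0]]}' 1;  python3 - <<'E'
from h import *
S=shots(("scene","wrist")); print(robot.state()["grip_width"],robot.state()["tool_pos"])
cv2.imwrite("pics/l1.png",np.hstack([S["wrist"]["pixels"][:,120:520],S["scene"]["pixels"][50:450,180:560]]) if 0 else S["scene"]["pixels"][60:300,150:500]); cv2.imwrite("pics/l2.png",S["wrist"]["pixels"])
E
```

```text
clock: 6.13
tool_pos: [0.5056, -0.0859, 0.1942]
tcp_rot: [0.371, -0.229, 0.895, 0.094]
ft_force: [1.2, -0.3, -2.8]
grip_width: 0.0461
0.046372285873854176 [ 0.50850706 -0.08746408  0.19854444]
```

View pics/l1.png

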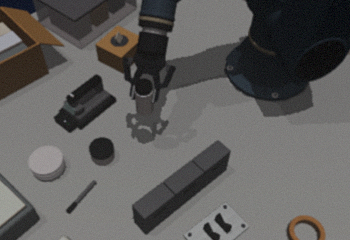

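View pics/l2.png

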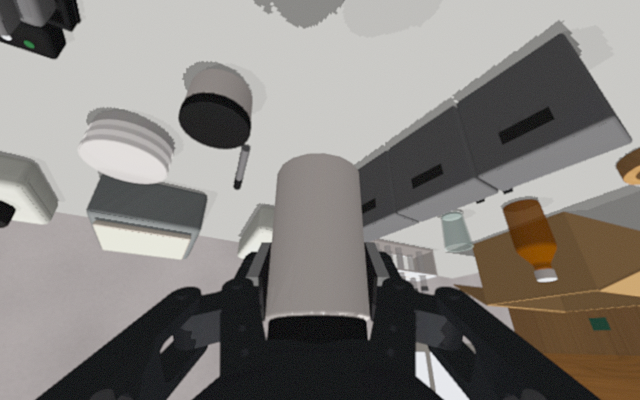

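```bash
cat > ov.py <<'E'
from fit import *
from d import now,R
import sys
s=shots(("wrist",))["wrist"]; x,Rt,q=now()
im0=cv2.resize(s["pixels"],None,fx=4,fy=4,interpolation=cv2.INTER_CUBIC)
def pts(part,cz,ang,cx=0):
    # bottle up axis in tool; grip->  point on axis at tool (cx,0,cz), g=height from foot
    a=np.radians(ang); u=np.array([-np.cos(a),0,-np.sin(a)]); w=np.array([0,1.,0]); e=np.cross(w,u)
    B=np.c_[e,w,u]; return lambda g:(part-[0,0,g])@B.T+[cx,0,cz]
for cz,ang,g,col in [tuple(map(float,a.split(",")))+(c,) for a,c in zip(sys.argv[2:],[(0,255,255),(0,0,255),(0,255,0)])]:
    for part in PARTS["sample"]:
        w=Rt.apply(pts(part,cz,ang)(g))+x
        h=cv2.convexHull(np.round(proj(s,w)*64).astype(np.int32)); cv2.polylines(im0,[h],True,col,1,cv2.LINE_AA,shift=4)
cv2.imwrite(sys.argv[1],im0[560:1340,900:1640][::1,::1])
E
python3 ov.py pics/o1.png -.024,45,58 -.024,45,54
```

```text
(no output)
```

View pics/o1.png

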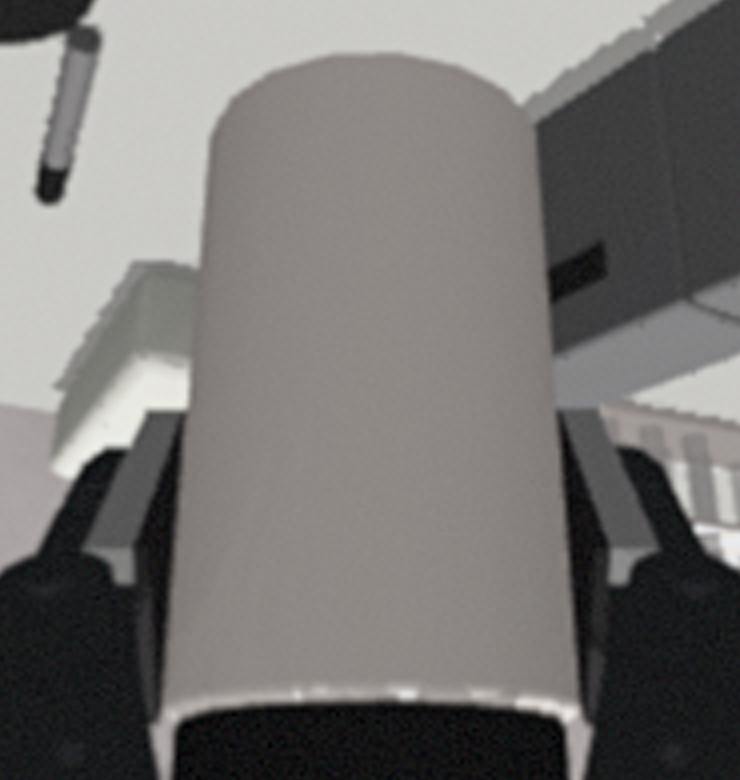

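```bash
python3 ov.py pics/o2.png -.024,45,.058 -.024,45,.063
```

```text
(no output)
```

View pics/o2.png

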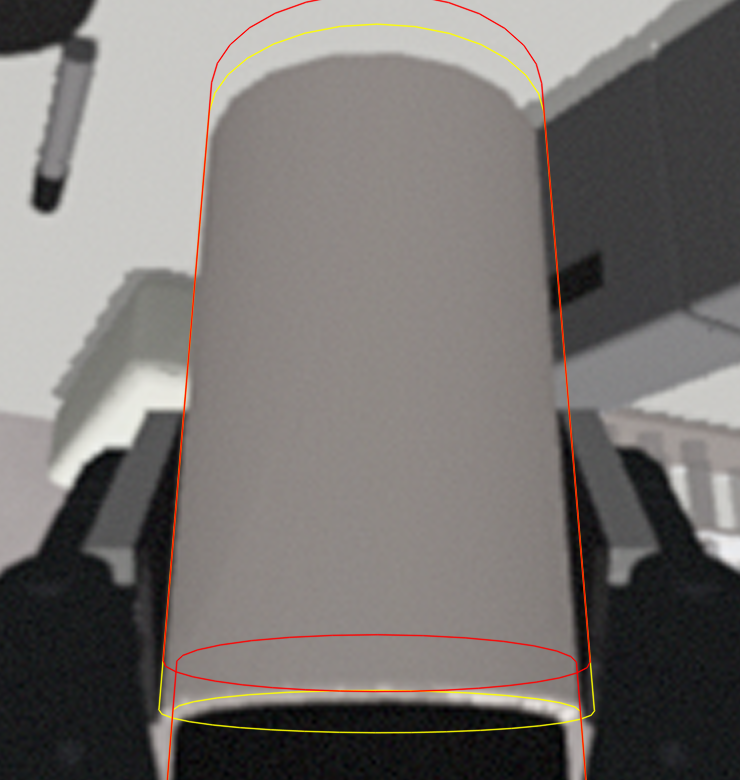

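```bash
python3 ov.py pics/o3.png -.014,45,.058 -.016,43,.056 -.016,48,.058
```

```text
(no output)
```

View pics/o3.png

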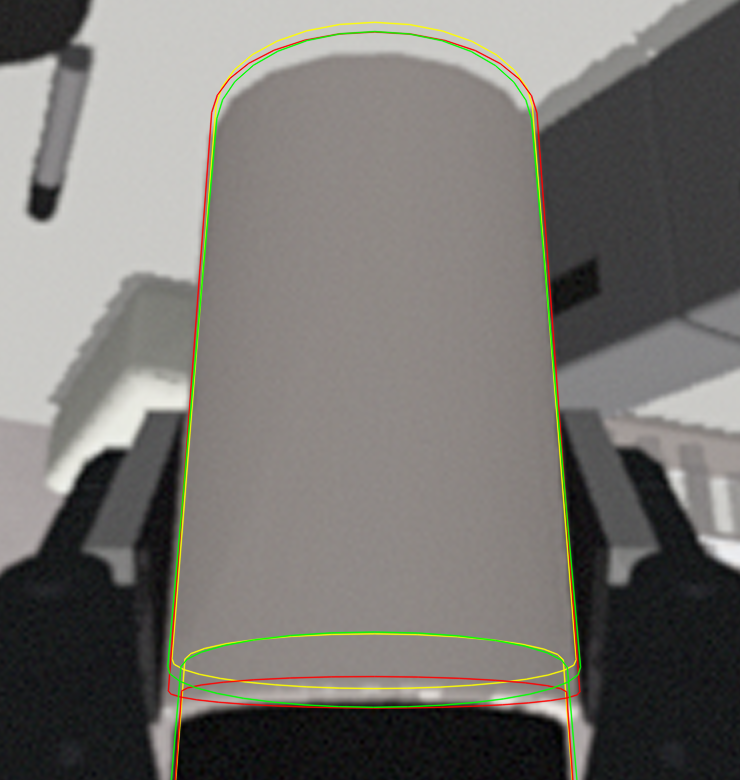

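```bash
cat > tr.py <<'E'
from d import *
V=-.155; C0=np.array([.5768,.2358,.055]); v=np.array([np.cos(V),np.sin(V),0])
Tp=target(V,np.radians(46.5),-1); zp=Tp.as_matrix()[:,2]
place=C0-.006*v+.017*zp
def bottle(x,T):
    a=np.radians(43.5); u=T.apply([-np.cos(a),0,-np.sin(a)]); g=x+T.apply([0,0,-.017]); return g-.054*u,g+.042*u,u
if __name__=="__main__":
    x0,T0,q0=now(); print(x0,q0.round(3))
    above=place+[0,0,.14]
    cb,qb=ik(above,Tp)[0]; print("above",above.round(4),cb,qb.round(2))
    N=25
    prev=q0; R0=T0; xs=x0
    for k in range(1,N+1):
        t=k/N; tt=t
        _,T=fk(q0*(1-t)+qb*t,P)
        x=x0*(1-t)+above*t; x[2]=max(x[2], x0[2]+min(1,t/.3)*(.27-x0[2]) if t<.85 else above[2]+(1-t)/.15*(.27-above[2]))
        c,q=ik(x,T,[prev])[0]; f,cp,u=bottle(x,T)
        print(k,"s",(x-xs).round(3).tolist(),"dr",(T*R0.inv()).as_rotvec(degrees=True).round(1).tolist(),"e",round(float(np.sqrt(2*c)),3),"dq",np.abs(q-prev).max().round(2),"low",round(min(f[2],cp[2])-.024,3),"y",f[1].round(2),cp[1].round(2))
        prev=q
        if k%5==0: R0=T;xs=x
E
python3 tr.py
```

```text
[ 0.5060783  -0.0860219   0.19177632] [-0.557 -0.101 -0.756  0.457  0.663 -0.898]
above [0.5824 0.2349 0.1827] 6.245704293263585e-31 [ 0.63  0.07 -0.63  0.28 -0.51 -2.51]
1 s [0.003, 0.013, 0.01] dr [-4.5, -0.3, 4.2] e 0.0 dq 0.06 low 0.137 y -0.08 -0.07
2 s [0.006, 0.026, 0.021] dr [-8.9, -0.6, 8.4] e 0.0 dq 0.06 low 0.148 y -0.07 -0.06
3 s [0.009, 0.039, 0.031] dr [-13.4, -1.0, 12.8] e 0.0 dq 0.06 low 0.16 y -0.07 -0.04
4 s [0.012, 0.051, 0.042] dr [-17.8, -1.5, 17.1] e 0.0 dq 0.06 low 0.172 y -0.06 -0.03
5 s [0.015, 0.064, 0.052] dr [-22.1, -2.0, 21.5] e 0.0 dq 0.06 low 0.184 y -0.05 -0.01
6 s [0.003, 0.013, 0.01] dr [-4.3, -0.5, 4.5] e 0.0 dq 0.06 low 0.196 y -0.04 0.01
7 s [0.006, 0.026, 0.021] dr [-8.6, -1.1, 9.0] e 0.0 dq 0.06 low 0.209 y -0.03 0.02
8 s [0.009, 0.039, 0.026] dr [-12.8, -1.7, 13.5] e 0.0 dq 0.06 low 0.216 y -0.02 0.04
9 s [0.012, 0.051, 0.026] dr [-17.1, -2.4, 18.0] e 0.0 dq 0.06 low 0.219 y -0.0 0.05
10 s [0.015, 0.064, 0.026] dr [-21.3, -3.1, 22.6] e 0.0 dq 0.06 low 0.222 y 0.01 0.07
11 s [0.003, 0.013, 0.0] dr [-4.2, -0.7, 4.6] e 0.0 dq 0.06 low 0.224 y 0.02
[... 478 characters left out ...]
07 low 0.241 y 0.1 0.16
18 s [0.009, 0.039, 0.0] dr [-12.4, -2.5, 13.4] e 0.0 dq 0.07 low 0.244 y 0.12 0.17
19 s [0.012, 0.051, 0.0] dr [-16.5, -3.4, 17.8] e 0.0 dq 0.07 low 0.247 y 0.13 0.18
20 s [0.015, 0.064, 0.0] dr [-20.6, -4.3, 22.1] e 0.0 dq 0.07 low 0.249 y 0.15 0.19
21 s [0.003, 0.013, 0.0] dr [-4.1, -1.0, 4.3] e 0.0 dq 0.07 low 0.251 y 0.16 0.2
22 s [0.006, 0.026, -0.017] dr [-8.3, -2.0, 8.5] e 0.0 dq 0.07 low 0.236 y 0.18 0.21
23 s [0.009, 0.039, -0.041] dr [-12.4, -3.0, 12.6] e 0.0 dq 0.09 low 0.214 y 0.2 0.22
24 s [0.012, 0.051, -0.064] dr [-16.6, -4.1, 16.6] e 0.0 dq 0.09 low 0.193 y 0.21 0.23
25 s [0.015, 0.064, -0.087] dr [-20.7, -5.2, 20.6] e 0.0 dq 0.1 low 0.171 y 0.23 0.24
```

```bash
python3 -m jog '{"slide":[[0.003,0.013,0.01],[0.006,0.026,0.021],[0.009,0.039,0.031],[0.012,0.051,0.042],[0.015,0.064,0.052]],"dr":[[-4.5,-0.3,4.2],[-8.9,-0.6,8.4],[-13.4,-1,12.8],[-17.8,-1.5,17.1],[-22.1,-2,21.5]]}' 1
python3 -m jog '{"slide":[[0.003,0.013,0.01],[0.006,0.026,0.021],[0.009,0.039,0.026],[0.012,0.051,0.026],[0.015,0.064,0.026]],"dr":[[-4.3,-0.5,4.5],[-8.6,-1.1,9],[-12.8,-1.7,13.5],[-17.1,-2.4,18],[-21.3,-3.1,22.6]]}' 1
python3 -m jog '{"slide":[[0.003,0.013,0],[0.006,0.026,0],[0.009,0.039,0],[0.012,0.051,0],[0.015,0.064,0]],"dr":[[-4.2,-0.7,4.6],[-8.3,-1.4,9.2],[-12.5,-2.2,13.7],[-16.6,-2.9,18.3],[-20.8,-3.7,22.8]]}' 1
python3 -m jog '{"slide":[[0.003,0.013,0],[0.006,0.026,0],[0.009,0.039,0],[0.012,0.051,0],[0.015,0.064,0]],"dr":[[-4.1,-0.8,4.5],[-8.2,-1.7,9],[-12.4,-2.5,13.4],[-16.5,-3.4,17.8],[-20.6,-4.3,22.1]]}' 1
python3 -c "
from tr import *
x,T,q=now(); print(q.round(3)); delta(place+[0,0,.14],Tp)"
```

```text
clock: 6.8
tool_pos: [0.5209, -0.0214, 0.2429]
tcp_rot: [0.311, -0.461, 0.831, -0.015]
ft_force: [-0.3, -0.8, -1.3]
grip_width: 0.0463
clock: 7.22
tool_pos: [0.5362, 0.0426, 0.2686]
tcp_rot: [0.24, -0.663, 0.699, -0.119]
ft_force: [0.4, -0.2, -2.4]
grip_width: 0.0465
clock: 7.63
tool_pos: [0.5511, 0.1064, 0.268]
tcp_rot: [-0.158, 0.816, -0.514, 0.213]
ft_force: [0.2, -0.8, -1.4]
grip_width: 0.0464
clock: 8.05
tool_pos: [0.566, 0.1704, 0.2678]
tcp_rot: [-0.067, 0.905, -0.296, 0.296]
ft_force: [-0.2, 1.1, -2.4]
grip_width: 0.0464
[ 0.454 -0.072 -0.45   0.647 -0.306 -2.141]
 slide [0.0164, 0.0646, -0.0852] dr [-20.4, -5.4, 20.4] err 0.0 q [0.63, 0.07, -0.63, 0.28, -0.51, -2.51]
```

```bash
python3 -m jog '{"slide":[[0.003,0.013,0],[0.006,0.026,-0.017],[0.009,0.039,-0.04],[0.0125,0.052,-0.063],[0.0165,0.0645,-0.085]],"dr":[[-4.1,-1,4.3],[-8.3,-2,8.5],[-12.4,-3,12.6],[-16.4,-4.2,16.5],[-20.4,-5.4,20.4]]}' 1
python3 - <<'E'
from tr import *
from fit import *
delta(place+[0,0,.14],Tp)
S=shots(("scene","top","wrist"))
x,T,q=now(); f,c,u=bottle(x,T); print(f,c,u)
for n in ("scene","top"):
    im=cv2.resize(S[n]["pixels"],None,fx=4,fy=4,interpolation=cv2.INTER_CUBIC); 
    for qq in ([.5768,.2358,-.155],): draw(im,S[n],PARTS["cradle"],qq,(0,255,255))
    p=proj(S[n],np.array([f,c]))*4; cv2.line(im,*[tuple(map(int,a)) for a in p],(0,0,255),1)
    cx,cy=p.mean(0).astype(int); cv2.imwrite(f"pics/p_{n}.png",im[cy-250:cy+250,cx-300:cx+300])
cv2.imwrite("pics/p_w.png",S["wrist"]["pixels"])
E
```

```text
clock: 8.47
tool_pos: [0.582, 0.2346, 0.1821]
tcp_rot: [0.028, 0.926, -0.072, 0.369]
ft_force: [1.2, 0.3, -2.4]
grip_width: 0.0467Traceback (most recent call last):
  File "<stdin>", line 3, in <module>
TypeError: unsupported operand type(s) for +: 'function' and 'list'
```

```bash
cat > chk.py <<'E'
from fit import *
from tr import *
delta(place+[0,0,.14],Tp)
S=shots(("scene","top","wrist"))
x,T,q=now(); f,c,u=bottle(x,T); print(f,c,u)
for n in ("scene","top"):
    im=cv2.resize(S[n]["pixels"],None,fx=4,fy=4,interpolation=cv2.INTER_CUBIC); 
    for qq in ([.5768,.2358,-.155],): draw(im,S[n],PARTS["cradle"],qq,(0,255,255))
    p=proj(S[n],np.array([f,c]))*4; cv2.line(im,*[tuple(map(int,a)) for a in p],(0,0,255),1)
    cx,cy=p.mean(0).astype(int); cv2.imwrite(f"pics/p_{n}.png",im[cy-250:cy+250,cx-300:cx+300])
cv2.imwrite("pics/p_w.png",S["wrist"]["pixels"])
E
python3 chk.py
```

```text
slide [0.0004, 0.0003, 0.0005] dr [-0.1, -0.0, -0.1] err 0.0 q [0.63, 0.07, -0.63, 0.28, -0.51, -2.51]
[0.62281863 0.22733235 0.1930068 ] [0.52799463 0.24230451 0.19349915] [-0.98775007  0.15595995  0.00512858]
```

View pics/p_scene.png

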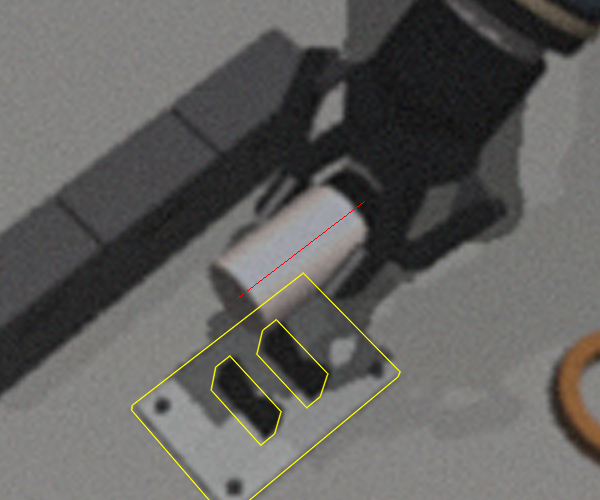

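View pics/p_top.png

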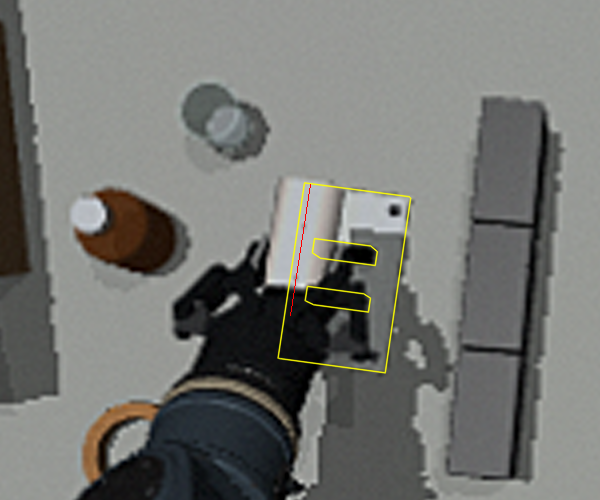

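View pics/p_w.png

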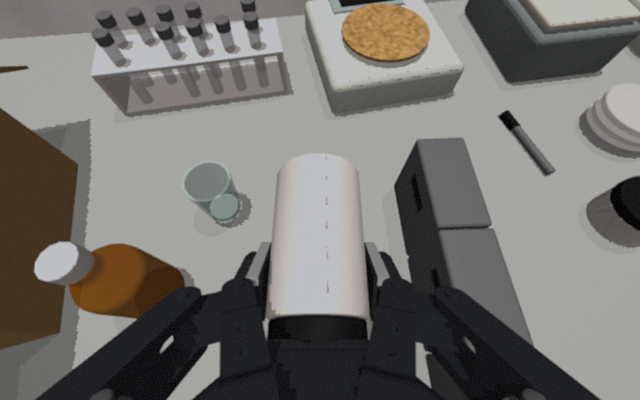

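```bash
python3 -m jog '{"slide":[[0,0,-0.02],[0,0,-0.05],[0,0,-0.08],[0,0,-0.11],[0,0,-0.125]],"dr":[[0,0,0],[0,0,0],[0,0,0],[0,0,0],[0,0,0]]}' 1
python3 -c "
from tr import *
delta(place,Tp)
from workcell import robot; print(robot.state()['ft_force'])"
python3 - <<'E'
from h import *
S=shots(("scene","wrist"))
cv2.imwrite("pics/e_s.png",cv2.resize(S["scene"]["pixels"][220:340,300:450],None,fx=4,fy=4,interpolation=cv2.INTER_CUBIC))
E
```

```text
clock: 9.03
tool_pos: [0.5823, 0.2331, 0.0577]
tcp_rot: [0.027, 0.926, -0.075, 0.368]
ft_force: [-0.5, -1.3, -3.2]
grip_width: 0.0461
 slide [0.0002, 0.0018, -0.015] dr [-0.4, -0.1, 0.3] err 0.0 q [0.63, 0.29, -0.81, -0.12, -0.51, -2.51]
[-0.51188115 -1.33256009 -3.196711  ]
```

View pics/e_s.png

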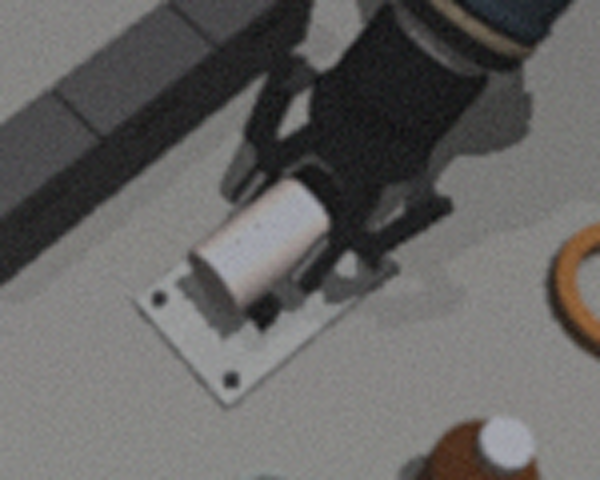

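```bash
python3 -m jog '{"slide":[[0,0.001,-0.004],[0,0.001,-0.008],[0,0.001,-0.011],[0,0.001,-0.011]],"dr":[[0,0,0],[0,0,0],[0,0,0],[0,0,0]]}' 1
python3 -c "
from tr import *
delta(place,Tp)
from workcell import robot; print(robot.state()['ft_force'])"
```

```text
clock: 9.47
tool_pos: [0.5834, 0.2358, 0.0498]
tcp_rot: [0.026, 0.926, -0.074, 0.37]
ft_force: [-0.4, 0.3, -1.2]
grip_width: 0.0462
 slide [-0.001, -0.0008, -0.0072] dr [-0.4, 0.1, 0.1] err 0.0 q [0.63, 0.29, -0.81, -0.12, -0.51, -2.51]
[-0.38241158  0.31925767 -1.15904963]
```

```bash
python3 -m jog '{"slide":[[0,0,-0.002],[0,0,-0.004],[0,0,-0.004]],"dr":[[0,0,0],[0,0,0],[0,0,0]]}' 1
python3 -m jog '{"slide":[[0,0,-0.002],[0,0,-0.002]],"dr":[[0,0,0],[0,0,0]]}' 1
python3 -c "
from tr import *
delta(place,Tp)"
```

```text
clock: 9.72
tool_pos: [0.583, 0.2356, 0.0452]
tcp_rot: [0.026, 0.926, -0.074, 0.37]
ft_force: [-0.8, -0.3, -1.0]
grip_width: 0.0466
clock: 9.88
tool_pos: [0.5829, 0.2356, 0.043]
tcp_rot: [0.026, 0.926, -0.074, 0.37]
ft_force: [-0.1, 0.1, -1.2]
grip_width: 0.0463
 slide [-0.0005, -0.0007, -0.0003] dr [-0.3, 0.1, 0.1] err 0.0 q [0.63, 0.29, -0.81, -0.12, -0.51, -2.51]
```

```bash
python3 -m jog '{"slide":[[0,0,-0.0015],[0,0,-0.0015]],"dr":[[0,0,0],[0,0,0]]}' 1
python3 -m jog '{"slide":[[0,0,-0.0015],[0,0,-0.0015]],"dr":[[0,0,0],[0,0,0]]}' 1
python3 - <<'E'
from h import *
S=shots(("scene","wrist","top"))
cv2.imwrite("pics/e_s2.png",cv2.resize(S["scene"]["pixels"][220:340,300:450],None,fx=4,fy=4,interpolation=cv2.INTER_CUBIC))
cv2.imwrite("pics/e_w2.png",S["wrist"]["pixels"])
E
```

```text
clock: 10.05
tool_pos: [0.5834, 0.236, 0.0421]
tcp_rot: [0.026, 0.926, -0.074, 0.37]
ft_force: [0.7, 1.2, 0.1]
grip_width: 0.0467
clock: 10.22
tool_pos: [0.584, 0.2365, 0.0413]
tcp_rot: [0.025, 0.925, -0.074, 0.371]
ft_force: [-0.3, 4.2, 5.5]
grip_width: 0.0464
```

View pics/e_s2.png

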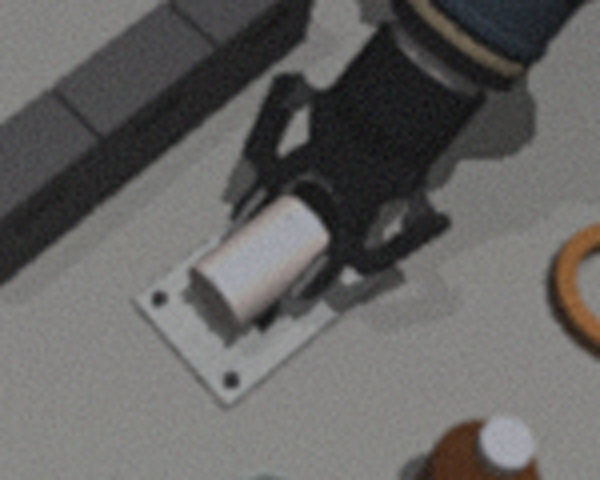

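View pics/e_w2.png

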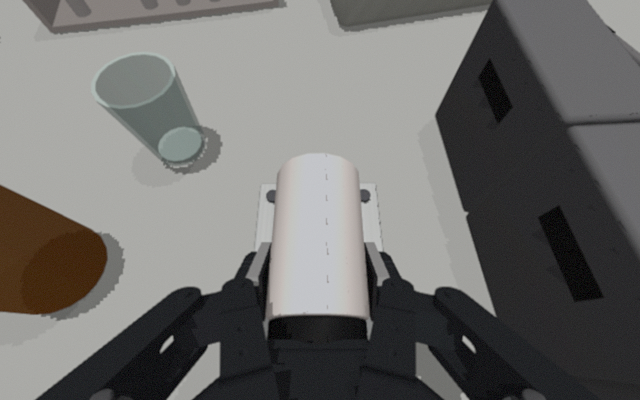

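The bottle has touched down: the force rose about 8 N, and the plate screws sit evenly either side of it. Releasing now.

```bash
python3 -m jog '{"slide":[[0,0,0],[0,0,0],[0,0,0],[0,0,0],[0,0,0]],"dr":[[0,0,0],[0,0,0],[0,0,0],[0,0,0],[0,0,0]]}' -0.6
python3 - <<'E'
from h import *
from tr import *
print((-zp*.1).round(4))
S=shots(("wrist",))
cv2.imwrite("pics/e_w3.png",S["wrist"]["pixels"])
E
```

```text
clock: 10.78
tool_pos: [0.5829, 0.2354, 0.04]
tcp_rot: [0.026, 0.926, -0.074, 0.37]
ft_force: [0.1, -0.2, -0.0]
grip_width: 0.0682
[-0.068   0.0106  0.0725]
```

View pics/e_w3.png

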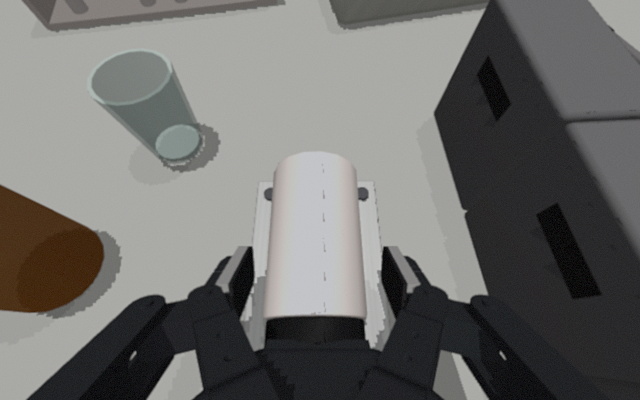

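Released, with the fingers clear on both sides. Retreating along the tool axis.

```bash
python3 -m jog '{"slide":[[-0.01,0.0016,0.0107],[-0.027,0.0042,0.029],[-0.05,0.0079,0.053],[-0.075,0.012,0.08],[-0.1,0.0155,0.107]],"dr":[[0,0,0],[0,0,0],[0,0,0],[0,0,0],[0,0,0]]}' -0.6
python3 -m jog '{"slide":[[-0.01,0,0.03],[-0.02,-0.01,0.06],[-0.02,-0.03,0.09]],"dr":[[0,0,0],[0,0,0],[0,0,0]]}' -1
python3 - <<'E'
from d import *
from fit import *
x,T,q=now(); print(x,q.round(3))
S=shots(("scene","top","wrist")); 
o={c:models.cut_out("sample",c) for c in S}
o2={c:models.cut_out("monitor",c) for c in ("scene","top")}
pickle.dump((S,o,o2),open("s1.pkl","wb"))
for c in o: print(c,[(round(r["confidence"],2),r["xy"]) for r in o[c]])
def lie(C,yaw,z=.055):
    u=np.array([np.cos(yaw),np.sin(yaw),0]); w=np.array([-u[1],u[0],0]); B=np.c_[w,[0,0,1],u]
    return [(p-[0,0,.048])@B.T+[C[0],C[1],z] for p in PARTS["sample"]]
for n in S:
    im=cv2.resize(S[n]["pixels"],None,fx=4,fy=4,interpolation=cv2.INTER_CUBIC)
    for p in lie([.5768,.2358],-.155+np.pi): draw(im,S[n],[p],[0,0,0],(0,0,255))
    draw(im,S[n],PARTS["cradle"],[.5768,.2358,-.155],(0,255,255))
    cx,cy=(proj(S[n],np.array([.5768,.2358,.055]))[0]*4).astype(int)
    cv2.imwrite(f"pics/f_{n}.png",im[max(cy-250,0):cy+250,max(cx-300,0):cx+300])
E
```

```text
clock: 11.25
tool_pos: [0.4817, 0.2505, 0.148]
tcp_rot: [0.027, 0.926, -0.074, 0.37]
ft_force: [-0.4, 0.5, -0.1]
grip_width: 0.0683
clock: 11.5
tool_pos: [0.4616, 0.222, 0.2387]
tcp_rot: [0.026, 0.926, -0.073, 0.37]
ft_force: [0.8, 0.8, 0.6]
grip_width: 0.0853
[0.46156027 0.22202007 0.23866408] [ 0.8   -0.186 -0.689  0.562 -0.593 -2.342]
scene [(0.7, [248.6, 211.9]), (0.63, [367.9, 282.0])]
top [(0.87, [254.6, 181.8]), (0.37, [292.2, 188.9]), (0.28, [424.9, 194.6])]
wrist [(0.78, [296.1, 213.2])]
```

View pics/f_scene.png

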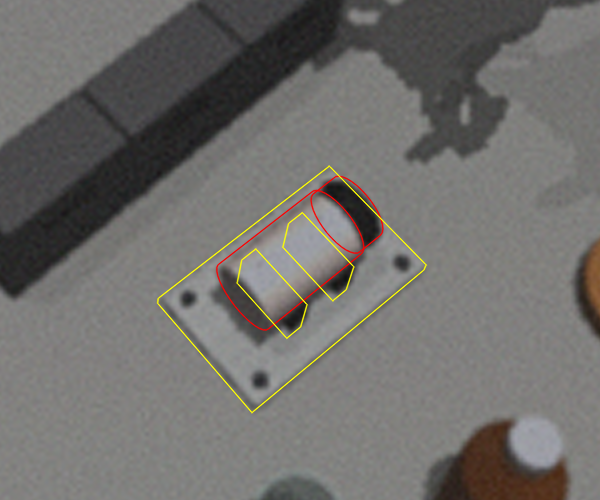

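View pics/f_top.png

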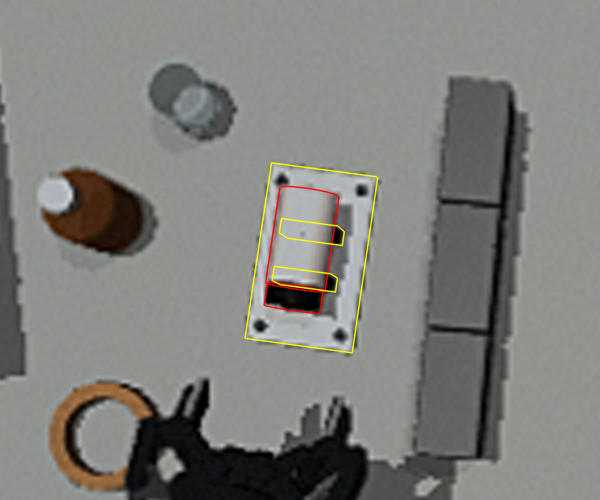

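View pics/f_wrist.png

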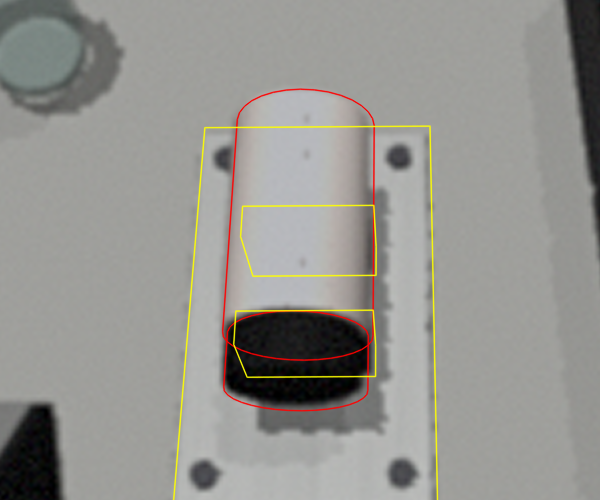

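The bottle lies in the cradle, and its outline matches the seated model within about 2 mm in all three views. Next is the monitor, starting with a plan for the top-down pose above it.

```bash
cat > mon.py <<'E'
from d import *
M=np.array([.521,-.3205]); my=.028; V=-.155; C0=np.array([.5768,.2358])
if __name__=="__main__":
    for sg in (1,-1):
        T=target(my,np.pi/2,sg); T2=target(V,np.pi/2,sg)
        for n,x,t in [("over",[*M,.28],T),("grasp",[*M,.061],T),("lift",[*M,.24],T),("mid",[.56,0,.26],T2),("end",[*C0,.145],T2)]:
            c,q=ik(np.array(x),t,[now()[2]])[0]; print(sg,n,round(float(np.sqrt(2*c)),4),q.round(2))
    x0,T0,q0=now(); print(x0,q0)
E
python3 mon.py
```

```text
1 over 0.0 [-0.55  0.46  0.44  1.55  0.   -0.58]
1 grasp 0.0 [-0.55  0.52 -0.03  1.02 -0.   -0.58]
1 lift 0.0 [-0.55  0.45  0.33  1.44  0.   -0.58]
1 mid 0.0 [-0.    0.34  0.21  1.44  0.    0.15]
1 end 0.0 [ 0.39  0.49  0.15  1.23 -0.    0.54]
-1 over 0.0 [-0.55  0.46  0.44  1.55  0.    2.56]
-1 grasp 0.0 [-0.55  0.52 -0.03  1.02  0.    2.56]
-1 lift 0.0 [-0.55  0.45  0.33  1.44  0.    2.56]
-1 mid 0.0 [ 0.    0.34  0.21  1.44 -0.   -2.99]
-1 end 0.0 [ 0.39  0.49  0.15  1.23  0.   -2.6 ]
[0.46274167 0.22096443 0.23591222] [ 0.79659407 -0.18175448 -0.69210734  0.5561837  -0.59296453 -2.34335389]
```

```bash
cat > tr2.py <<'E'
from mon import *
import sys
N=int(sys.argv[1]) if len(sys.argv)>1 else 20
x0,T0,q0=now(); T1=target(my,np.pi/2,1); x1=np.array([M[0]-.02,M[1],.26])
qb=ik(x1,T1)[0][1]; prev=q0;R0=T0;xs=x0;Tl=T0
for k in range(1,N+1):
    t=k/N; _,T=fk(q0*(1-t)+qb*t,P); x=x0*(1-t)+x1*t; x[2]+=.05*np.sin(np.pi*min(t*1.3,1)); 
    c,q=ik(x,T,[prev])[0]
    print(k,"s",(x-xs).round(3).tolist(),"dr",(T*R0.inv()).as_rotvec(degrees=True).round(1).tolist(),"e",round(float(np.sqrt(2*c)),3),"dq",np.abs(q-prev).round(2),"step",np.degrees((T*Tl.inv()).magnitude()).round(1),np.linalg.norm(x-xs).round(3))
    prev=q;Tl=T
    if k%5==0: R0=T;xs=x
E
python3 tr2.py
```

```text
1 s [0.002, -0.027, 0.011] dr [3.4, 1.5, -6.8] e 0.0 dq [0.06 0.01 0.05 0.09 0.02 0.1 ] step 7.7 0.029
2 s [0.004, -0.054, 0.022] dr [6.8, 2.8, -13.8] e 0.0 dq [0.06 0.01 0.05 0.08 0.03 0.09] step 7.8 0.059
3 s [0.006, -0.081, 0.032] dr [10.2, 3.9, -20.9] e 0.0 dq [0.07 0.   0.05 0.07 0.03 0.09] step 7.9 0.088
4 s [0.008, -0.108, 0.041] dr [13.6, 4.8, -28.1] e 0.0 dq [0.07 0.   0.05 0.07 0.03 0.09] step 8.0 0.116
5 s [0.01, -0.135, 0.049] dr [16.9, 5.6, -35.5] e 0.0 dq [0.07 0.01 0.05 0.06 0.03 0.08] step 8.1 0.144
6 s [0.002, -0.027, 0.006] dr [3.2, 0.7, -7.6] e 0.0 dq [0.08 0.01 0.04 0.05 0.03 0.08] step 8.2 0.028
7 s [0.004, -0.054, 0.009] dr [6.3, 1.3, -15.2] e 0.0 dq [0.08 0.02 0.04 0.04 0.03 0.08] step 8.3 0.055
8 s [0.006, -0.081, 0.011] dr [9.4, 1.8, -23.0] e 0.0 dq [0.08 0.02 0.04 0.04 0.03 0.08] step 8.4 0.082
9 s [0.008, -0.108, 0.01] dr [12.4, 2.2, -31.0] e 0.0 dq [0.08 0.03 0.04 0.03 0.03 0.08] step 8.5 0.109
10 s [0.01, -0.135, 0.008] dr [15.3, 2.4, -39.0] e 0.0 dq [0.08 0.03 0.04 0.03 0.03 0.08] step 8.6 0.136
11 s [0.002, -0.027, -0.004] dr [2.8, 0.3, -8.2] e 0.0 dq [
[... 293 characters left out ...]
6, 0.8, -33.3] e 0.0 dq [0.07 0.05 0.04 0.02 0.03 0.09] step 8.8 0.112
15 s [0.01, -0.135, -0.035] dr [13.1, 0.9, -41.9] e 0.0 dq [0.07 0.05 0.04 0.02 0.03 0.09] step 8.9 0.14
16 s [0.002, -0.027, -0.003] dr [2.4, 0.2, -8.6] e 0.0 dq [0.06 0.05 0.06 0.04 0.03 0.09] step 9.0 0.027
17 s [0.004, -0.054, -0.002] dr [4.7, 0.3, -17.4] e 0.0 dq [0.06 0.05 0.08 0.05 0.03 0.09] step 9.0 0.054
18 s [0.006, -0.081, -0.0] dr [7.0, 0.5, -26.2] e 0.0 dq [0.06 0.06 0.08 0.05 0.03 0.1 ] step 9.1 0.081
19 s [0.008, -0.108, 0.001] dr [9.2, 0.8, -35.0] e 0.0 dq [0.06 0.06 0.09 0.05 0.03 0.1 ] step 9.1 0.109
20 s [0.01, -0.135, 0.002] dr [11.4, 1.0, -43.9] e 0.0 dq [0.05 0.06 0.1  0.06 0.03 0.1 ] step 9.2 0.136
```

```bash
python3 tr2.py 30 | awk '{print}' | sed 's/ e .*//'
```

```text
1 s [0.001, -0.018, 0.008] dr [2.3, 1.0, -4.5]
2 s [0.003, -0.036, 0.015] dr [4.5, 1.9, -9.1]
3 s [0.004, -0.054, 0.022] dr [6.8, 2.8, -13.8]
4 s [0.005, -0.072, 0.029] dr [9.1, 3.5, -18.5]
5 s [0.006, -0.09, 0.035] dr [11.3, 4.2, -23.3]
6 s [0.001, -0.018, 0.006] dr [2.2, 0.6, -4.9]
7 s [0.003, -0.036, 0.011] dr [4.4, 1.2, -9.8]
8 s [0.004, -0.054, 0.015] dr [6.5, 1.8, -14.8]
9 s [0.005, -0.072, 0.019] dr [8.7, 2.2, -19.8]
10 s [0.006, -0.09, 0.021] dr [10.8, 2.6, -24.9]
11 s [0.001, -0.018, 0.002] dr [2.1, 0.4, -5.2]
12 s [0.003, -0.036, 0.003] dr [4.1, 0.7, -10.4]
13 s [0.004, -0.054, 0.003] dr [6.1, 1.0, -15.7]
14 s [0.005, -0.072, 0.002] dr [8.0, 1.2, -21.0]
15 s [0.006, -0.09, -0.0] dr [9.9, 1.4, -26.4]
16 s [0.001, -0.018, -0.003] dr [1.9, 0.2, -5.4]
17 s [0.003, -0.036, -0.006] dr [3.7, 0.4, -10.9]
18 s [0.004, -0.054, -0.01] dr [5.5, 0.5, -16.5]
19 s [0.005, -0.072, -0.015] dr [7.2, 0.6, -22.0]
20 s [0.006, -0.09, -0.02] dr [8.9, 0.7, -27.7]
21 s [0.001, -0.018, -0.006] dr [1.7, 0.1, -5.7]
22 s [0.003, -0.036, -0.011] dr [3.3, 0.2, -11.4]
23 s [0.004, -0.054, -0.017] dr [4.9, 0.3, -17.1]
24 s [0.005, -0.072, -0.017] dr [6.5, 0.4, -22.9]
25 s [0.006, -0.09, -0.016] dr [8.0, 0.5, -28.7]
26 s [0.001, -0.018, 0.001] dr [1.5, 0.1, -5.8]
27 s [0.003, -0.036, 0.002] dr [3.0, 0.3, -11.7]
28 s [0.004, -0.054, 0.002] dr [4.5, 0.4, -17.6]
29 s [0.005, -0.072, 0.003] dr [6.0, 0.6, -23.5]
30 s [0.006, -0.09, 0.004] dr [7.5, 0.8, -29.4]
```

```bash

python3 -m jog '{"slide":[[0.001,-0.018,0.008],[0.003,-0.036,0.015],[0.004,-0.054,0.022],[0.005,-0.072,0.029],[0.006,-0.09,0.035]],"dr":[[2.3,1,-4.5],[4.5,1.9,-9.1],[6.8,2.8,-13.8],[9.1,3.5,-18.5],[11.3,4.2,-23.3]]}' -1
python3 -m jog '{"slide":[[0.001,-0.018,0.006],[0.003,-0.036,0.011],[0.004,-0.054,0.015],[0.005,-0.072,0.019],[0.006,-0.09,0.021]],"dr":[[2.2,0.6,-4.9],[4.4,1.2,-9.8],[6.5,1.8,-14.8],[8.7,2.2,-19.8],[10.8,2.6,-24.9]]}' -1
python3 -m jog '{"slide":[[0.001,-0.018,0.002],[0.003,-0.036,0.003],[0.004,-0.054,0.003],[0.005,-0.072,0.002],[0.006,-0.09,0]],"dr":[[2.1,0.4,-5.2],[4.1,0.7,-10.4],[6.1,1,-15.7],[8,1.2,-21],[9.9,1.4,-26.4]]}' -1
python3 -m jog '{"slide":[[0.001,-0.018,-0.003],[0.003,-0.036,-0.006],[0.004,-0.054,-0.01],[0.005,-0.072,-0.015],[0.006,-0.09,-0.02]],"dr":[[1.9,0.2,-5.4],[3.7,0.4,-10.9],[5.5,0.5,-16.5],[7.2,0.6,-22],[8.9,0.7,-27.7]]}' -1
python3 -m jog '{"slide":[[0.001,-0.018,-0.006],[0.003,-0.036,-0.011],[0.004,-0.054,-0.017],[0.005,-0.072,-0.017],[0.006,-0.09,-0.016]],"dr":[[1.7,0.1,-5.7],[3.3,0.2,-11.4],[4.9,0.3,-17.1],[6.5,0.4,-22.9],[8,0.5,-28.7]]}' -1
python3 -m jog '{"slide":[[0.001,-0.018,0.001],[0.003,-0.036,0.002],[0.004,-0.054,0.002],[0.005,-0.072,0.003],[0.006,-0.09,0.004]],"dr":[[1.5,0.1,-5.8],[3,0.3,-11.7],[4.5,0.4,-17.6],[6,0.6,-23.5],[7.5,0.8,-29.4]]}' -1
python3 - <<'E'
from mon import *
from fit import *
x,T,q=now(); print(x,q.round(3)); delta([*M,.26],target(my,np.pi/2,1))
s=shots(("wrist",))["wrist"]; pickle.dump(s,open("w5.pkl","wb"))
im=cv2.resize(s["pixels"],None,fx=4,fy=4,interpolation=cv2.INTER_CUBIC)
for n in ("dock","monitor"): draw(im,s,PARTS[n],[*M,my],(0,255,255))
cv2.imwrite("pics/m1.png",im[::4,::4]); cv2.imwrite("pics/m1b.png",im[0:1000:2,500:2000:2])
E
```

```text
clock: 12.32
tool_pos: [0.4689, 0.1305, 0.2717]
tcp_rot: [0.013, 0.902, -0.296, 0.313]
ft_force: [0.6, 0.4, 0.4]
grip_width: 0.0855
clock: 12.73
tool_pos: [0.4751, 0.0404, 0.2927]
tcp_rot: [0.002, 0.821, -0.511, 0.254]
ft_force: [0.5, 0.7, 0.4]
grip_width: 0.0852
clock: 13.15
tool_pos: [0.4811, -0.0496, 0.2923]
tcp_rot: [0.004, -0.683, 0.705, -0.192]
ft_force: [0.7, 0.7, 0.4]
grip_width: 0.0854
clock: 13.57
tool_pos: [0.4871, -0.1397, 0.2719]
tcp_rot: [0.006, -0.494, 0.86, -0.129]
ft_force: [0.8, 0.3, -0.1]
grip_width: 0.0854
clock: 13.98
tool_pos: [0.4928, -0.2296, 0.2554]
tcp_rot: [0.003, -0.264, 0.962, -0.064]
ft_force: [0.5, 1.0, 0.5]
grip_width: 0.0854
clock: 14.4
tool_pos: [0.4991, -0.3196, 0.2597]
tcp_rot: [-0.003, -0.011, 1.0, 0.001]
ft_force: [1.1, -0.3, 0.4]
grip_width: 0.0854
[ 0.49907273 -0.31961424  0.2596868 ] [-0.569  0.419  0.321  1.478 -0.002 -0.59 ]
 slide [0.0219, -0.0009, 0.0003] dr [-0.1, -0.3, 0.4] err 0.0 q [-0.55, 0.46, 0.38, 1.49, -0.0, -0.58]
```

View pics/m1.png

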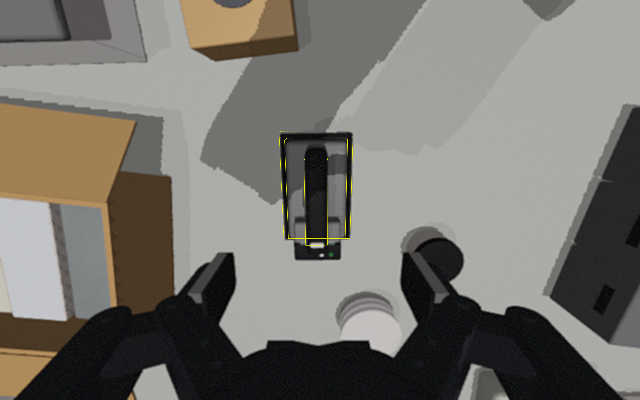

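View pics/m1b.png

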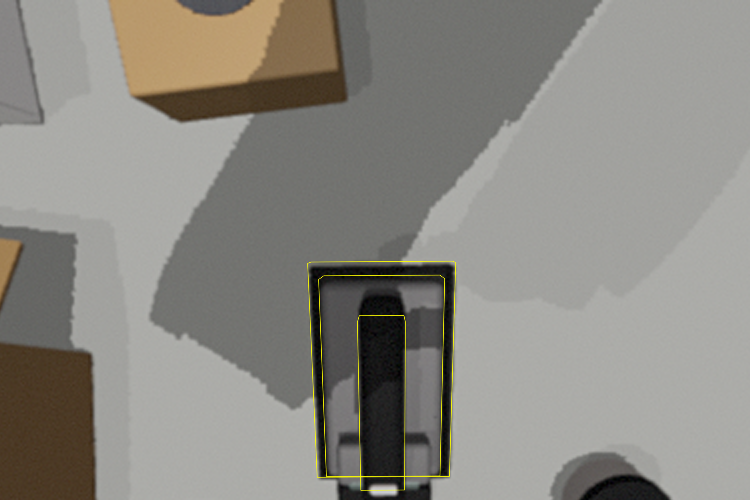

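The monitor outline matches: dock corners at (308,263) to (455,478) in the zoom, with the handle centred on it. Now moving over and down.

```bash

python3 -m jog '{"slide":[[0.006,0,-0.01],[0.014,-0.001,-0.03],[0.022,-0.001,-0.06],[0.022,-0.001,-0.095],[0.022,-0.001,-0.13]],"dr":[[0,0,0],[0,-0.3,0.4],[0,-0.3,0.4],[0,-0.3,0.4],[0,-0.3,0.4]]}' -1
python3 - <<'E'
from mon import *
from fit import *
delta([*M,.064],target(my,np.pi/2,1))
s=shots(("wrist",))["wrist"]
cv2.imwrite("pics/m2.png",s["pixels"])
E
```

```text
clock: 14.87
tool_pos: [0.5214, -0.3188, 0.1284]
tcp_rot: [0.001, -0.018, 1.0, -0.0]
ft_force: [-0.1, -0.2, -0.2]
grip_width: 0.0853
 slide [-0.0004, -0.0017, -0.0644] dr [0.0, 0.1, -0.5] err 0.0 q [-0.55, 0.52, -0.02, 1.03, -0.0, -0.58]
```

View pics/m2.png

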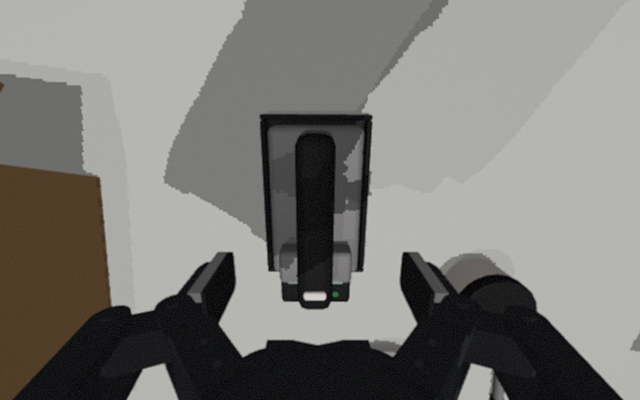

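```bash
python3 - <<'E'
from mon import *
from h import *
s=shots(("wrist",))["wrist"]
for px,z in [((316,135),.097),((316,303),.097),((297,220),.097),((336,220),.097),((316,133),.085)]: print(px,z,onz(s,px,z).round(4))
print(proj(s,np.array([[.521,-.3205,.097]])))
E
```

```text
(316, 135) 0.097 [ 0.4544 -0.3197  0.097 ]
(316, 303) 0.097 [ 0.5679 -0.3158  0.097 ]
(297, 220) 0.097 [ 0.5071 -0.3299  0.097 ]
(336, 220) 0.097 [ 0.5063 -0.3053  0.097 ]
(316, 133) 0.085 [ 0.454  -0.3197  0.085 ]
[[311.20287355 240.62735119]]
```

```bash
python3 - <<'E'
from mon import *
from fit import *
s=shots(("wrist",))["wrist"]; w1=pickle.load(open("w1.pkl","rb"))[0]["wrist"]
for n,s,crop in (("a",s,(slice(400,1280),slice(900,1600))),("b",w1,(slice(300,900),slice(100,900)))):
    im=cv2.resize(s["pixels"],None,fx=4,fy=4,interpolation=cv2.INTER_CUBIC)
    draw(im,s,[box(.113,.026,.073,.097)],[.512,-.3173,my],(0,255,255))
    draw(im,s,[box(.136,.08,.005,.037)],[.517,-.319,my],(0,255,0))
    draw(im,s,PARTS["dock"],[.521,-.3195,my],(0,0,255))
    im=im[crop]; cv2.imwrite(f"pics/n_{n}.png",im if im.shape[0]<600 or n=="b" else cv2.resize(im,None,fx=.68,fy=.68))
E
```

```text
(no output)
```

View pics/n_a.png

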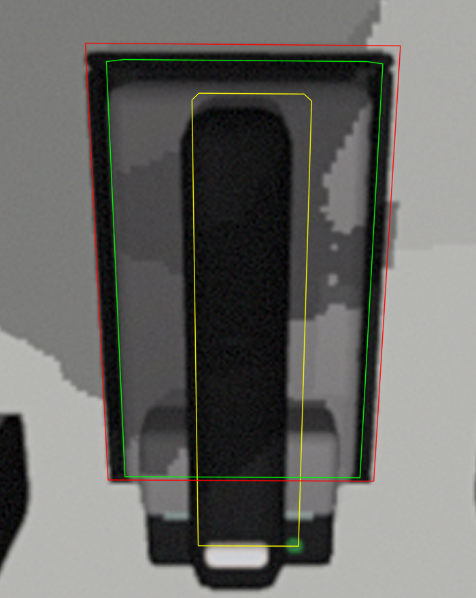

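View pics/n_b.png

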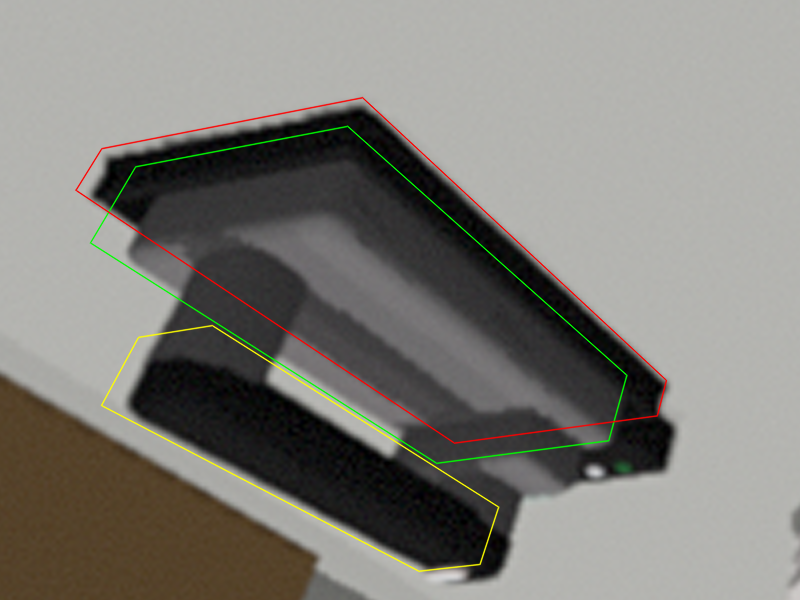

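```bash
python3 - <<'E'
from mon import *
x,T,q=now(); print(x); delta([.519,-.3203,.064],target(my,np.pi/2,1))
E
```

```text
[ 0.51957428 -0.31808872  0.12856449]
 slide [-0.0006, -0.0022, -0.0646] dr [-0.1, -0.2, -0.4] err 0.0 q [-0.55, 0.52, -0.03, 1.03, 0.0, -0.58]
```

```bash

python3 -m jog '{"slide":[[0,-0.001,-0.012],[0,-0.002,-0.027],[0,-0.002,-0.042],[0,-0.002,-0.056],[0,-0.002,-0.0645]],"dr":[[0,0,0],[0,0,0],[0,0,0],[0,0,0],[0,0,0]]}' -1
python3 - <<'E'
from mon import *
from h import *
x,T,q=now(); print(x); delta([.519,-.3203,.064],target(my,np.pi/2,1))
s=shots(("wrist",))["wrist"]
cv2.imwrite("pics/m3.png",s["pixels"])
E
```

```text
clock: 15.43
tool_pos: [0.522, -0.322, 0.0677]
tcp_rot: [0.001, -0.017, 1.0, -0.001]
ft_force: [-0.2, 0.6, 0.0]
grip_width: 0.0855
[ 0.52197732 -0.32199497  0.06765987]
 slide [-0.003, 0.0017, -0.0037] dr [0.1, 0.2, -0.4] err 0.0 q [-0.55, 0.52, -0.03, 1.03, 0.0, -0.58]
```

View pics/m3.png

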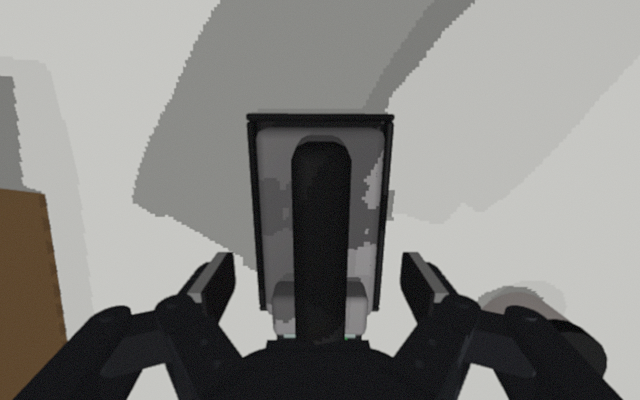

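```bash

python3 -m jog '{"slide":[[0,0,-0.001],[0,0,-0.002]],"dr":[[0,0,0],[0,0,0]]}' -1
python3 -m jog '{"slide":[[0,0,0],[0,0,0],[0,0,0],[0,0,0],[0,0,0]],"dr":[[0,0,0],[0,0,0],[0,0,0],[0,0,0],[0,0,0]]}' 1
python3 -m jog '{"slide":[[0,0,0],[0,0,0],[0,0,0],[0,0,0]],"dr":[[0,0,0],[0,0,0],[0,0,0],[0,0,0]]}' 1
python3 - <<'E'
from mon import *
x,T,q=now(); print(x);  delta([.519,-.3203,.064],target(my,np.pi/2,1))
E
```

```text
clock: 15.65
tool_pos: [0.5219, -0.3222, 0.0663]
tcp_rot: [0.002, -0.017, 1.0, -0.001]
ft_force: [-0.1, 0.7, 1.3]
grip_width: 0.0854
clock: 16.07
tool_pos: [0.5211, -0.3219, 0.065]
tcp_rot: [0.001, -0.017, 1.0, -0.0]
ft_force: [-0.4, 0.6, 4.7]
grip_width: 0.0251
clock: 16.4
tool_pos: [0.5212, -0.3218, 0.065]
tcp_rot: [0.001, -0.017, 1.0, -0.001]
ft_force: [-0.4, 2.5, 4.6]
grip_width: 0.025
[ 0.52117265 -0.32184514  0.06500674]
 slide [-0.0022, 0.0015, -0.001] dr [0.1, 0.1, -0.3] err 0.0 q [-0.55, 0.52, -0.03, 1.03, 0.0, -0.58]
```

Gripped at 25 mm on the 26 mm bar. Lifting slowly.

```bash

python3 -m jog '{"slide":[[0,0,0.005],[0,0,0.012],[0,0,0.022],[0,0,0.034],[0,0,0.046]],"dr":[[0,0,0],[0,0,0],[0,0,0],[0,0,0],[0,0,0]]}' 1
python3 -m jog '{"slide":[[0,0,0.02],[0,0,0.045],[0,0,0.07],[0,0,0.095],[0,0,0.12]],"dr":[[0,0,0],[0,0,0],[0,0,0],[0,0,0],[0,0,0]]}' 1
python3 - <<'E'
from mon import *
from h import *
x,T,q=now(); print(x,T.as_matrix().round(3).tolist()); print(robot.state()["ft_torque"])
S=shots(("wrist","scene"))
cv2.imwrite("pics/m4.png",S["wrist"]["pixels"]);cv2.imwrite("pics/m4s.png",cv2.resize(S["scene"]["pixels"][40:240,130:330],None,fx=3,fy=3,interpolation=cv2.INTER_CUBIC))
E
```

```text
clock: 16.82
tool_pos: [0.521, -0.3219, 0.1119]
tcp_rot: [0.001, -0.017, 1.0, -0.001]
ft_force: [0.9, -0.7, -4.0]
grip_width: 0.0254
clock: 17.23
tool_pos: [0.5208, -0.3218, 0.2329]
tcp_rot: [0.001, -0.017, 1.0, -0.001]
ft_force: [0.9, 0.3, -3.9]
grip_width: 0.0254
[ 0.52075336 -0.32180798  0.23291662] [[-0.999, -0.033, 0.002], [-0.033, 0.999, -0.001], [-0.002, -0.001, -1.0]]
[-0.04517655 -0.06265413  0.0197836 ]
```

View pics/m4.png

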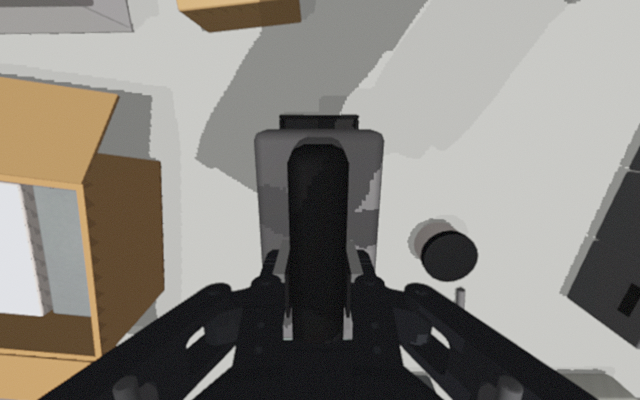

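View pics/m4s.png

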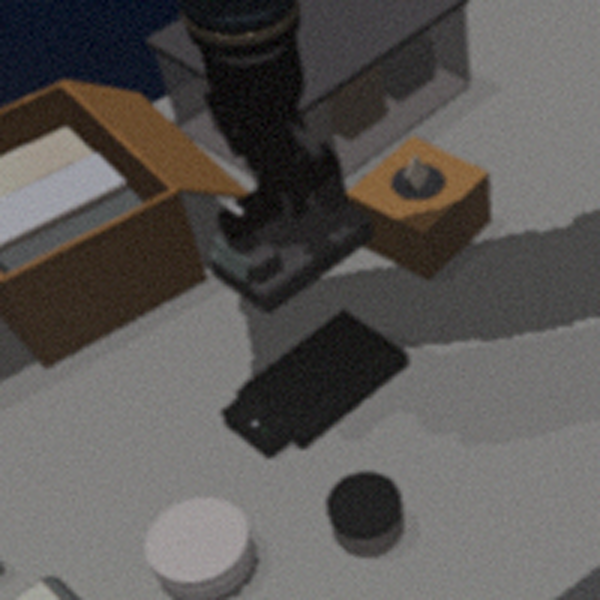

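```bash

python3 -m jog '{"slide":[[0.001,0.012,0.003],[0.003,0.03,0.007],[0.005,0.055,0.012],[0.008,0.083,0.016],[0.011,0.112,0.02]],"dr":[[0,0,-0.5],[0,0,-1],[0,0,-1.5],[0,0,-2],[0,0,-2.6]]}' 1
python3 -m jog '{"slide":[[0.003,0.03,0],[0.006,0.06,0],[0.009,0.09,0],[0.012,0.12,0],[0.015,0.15,0]],"dr":[[0,0,-0.6],[0,0,-1.2],[0,0,-1.8],[0,0,-2.4],[0,0,-3]]}' 1
python3 -m jog '{"slide":[[0.003,0.03,0],[0.006,0.06,0],[0.009,0.09,0],[0.012,0.12,0],[0.015,0.15,0]],"dr":[[0,0,-0.6],[0,0,-1.2],[0,0,-1.8],[0,0,-2.4],[0,0,-3]]}' 1
python3 -m jog '{"slide":[[0.003,0.03,0],[0.006,0.06,0],[0.009,0.087,0],[0.012,0.11,0],[0.013,0.13,0]],"dr":[[0,0,-0.6],[0,0,-1],[0,0,-1.4],[0,0,-1.8],[0,0,-2]]}' 1
python3 - <<'E'
from mon import *
from fit import *
x,T,q=now(); print(x,q.round(3)); delta([.5768,.2358,.15],target(V,np.pi/2,1))
S=shots(("wrist","scene","top"))
for n in ("scene","top"):
    im=cv2.resize(S[n]["pixels"],None,fx=4,fy=4,interpolation=cv2.INTER_CUBIC); 
    draw(im,S[n],PARTS["cradle"][:1],[.5768,.2358,-.155],(0,255,255))
    H=box(.136,.08,-.06,-.028); yaw=np.arctan2(T.as_matrix()[1,1],T.as_matrix()[0,1])-np.pi/2; print(yaw)
    draw(im,S[n],[H+[0,0,x[2]]],[x[0],x[1],yaw],(0,0,255))
    cx,cy=(proj(S[n],x[None])[0]*4).astype(int); cv2.imwrite(f"pics/q_{n}.png",im[cy-250:cy+250,cx-300:cx+300])
cv2.imwrite("pics/q_w.png",S["wrist"]["pixels"])
E
```

```text
clock: 17.75
tool_pos: [0.5316, -0.209, 0.2503]
tcp_rot: [0.0, 0.007, 1.0, -0.0]
ft_force: [0.6, 0.1, -4.4]
grip_width: 0.0252
clock: 18.17
tool_pos: [0.5466, -0.0584, 0.2503]
tcp_rot: [0.0, 0.033, 0.999, -0.001]
ft_force: [0.5, 0.5, -4.2]
grip_width: 0.0253
clock: 18.58
tool_pos: [0.5616, 0.0915, 0.2503]
tcp_rot: [0.0, 0.059, 0.998, -0.001]
ft_force: [0.5, -0.8, -4.1]
grip_width: 0.025
clock: 19.0
tool_pos: [0.5748, 0.2218, 0.2499]
tcp_rot: [0.0, 0.076, 0.997, -0.001]
ft_force: [0.5, -0.7, -3.7]
grip_width: 0.0254
[0.57479572 0.22178755 0.24994413] [ 0.369  0.466  0.369  1.473 -0.002  0.52 ]
 slide [0.002, 0.014, -0.0999] dr [0.1, 0.0, -0.2] err 0.0 q [0.39, 0.49, 0.16, 1.24, -0.0, 0.54]
-0.15129688280223985
-0.15129688280223985
```

View pics/q_scene.png

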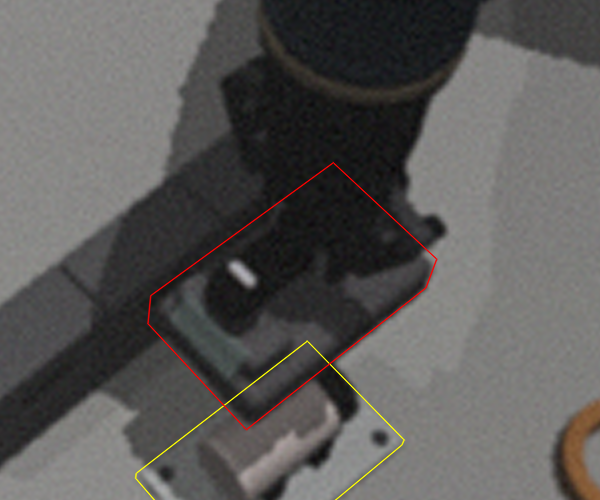

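View pics/q_top.png

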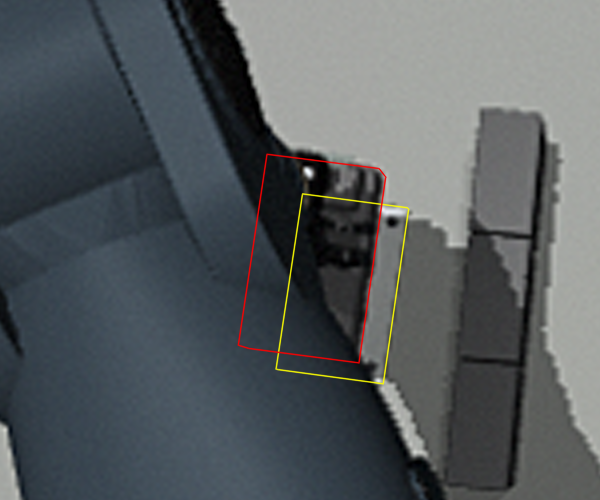

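View pics/q_w.png

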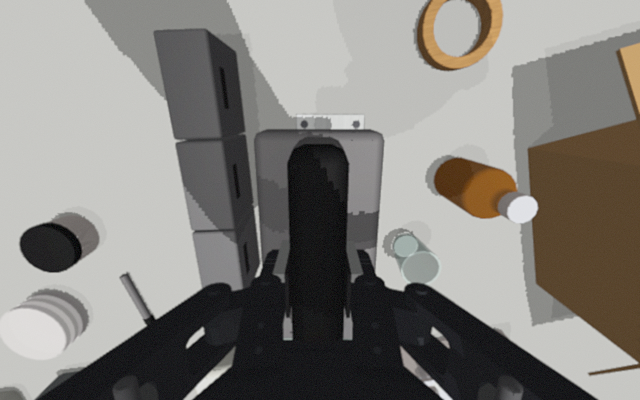

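```bash

python3 -m jog '{"slide":[[0.001,0.006,-0.01],[0.002,0.012,-0.028],[0.002,0.014,-0.046],[0.002,0.014,-0.06],[0.002,0.014,-0.07]],"dr":[[0,0,0],[0,0,0],[0,0,-0.2],[0,0,-0.2],[0,0,-0.2]]}' 1
python3 -m jog '{"slide":[[0,0,-0.006],[0,0,-0.01],[0,0,-0.01]],"dr":[[0,0,0],[0,0,0],[0,0,0]]}' 1
cat > hov.py <<'E'
from mon import *
from fit import *
import sys
x,T,q=now(); print(x,q.round(3)); delta([.5768,.2358,.15],target(V,np.pi/2,1))
S=shots(("wrist","scene"))
yaw=np.arctan2(T.as_matrix()[1,1],T.as_matrix()[0,1])-np.pi/2
def lie(C,yw,z=.055):
    u=np.array([np.cos(yw),np.sin(yw),0]); w=np.array([-u[1],u[0],0]); B=np.c_[w,[0,0,1],u]
    return [(p-[0,0,.048])@B.T+[C[0],C[1],z] for p in PARTS["sample"]]
for n in ("scene",):
    im=cv2.resize(S[n]["pixels"],None,fx=4,fy=4,interpolation=cv2.INTER_CUBIC); raw=im.copy()
    draw(im,S[n],PARTS["cradle"][:1],[.5768,.2358,-.155],(0,255,255))
    draw(im,S[n],[box(.136,.08,-.06,-.028)+[0,0,x[2]]],[x[0],x[1],yaw],(0,0,255))
    for p in lie([.5768,.2358],-.155+np.pi): draw(im,S[n],[p],[0,0,0],(0,255,0))
    cx,cy=(proj(S[n],x[None])[0]*4).astype(int); cv2.imwrite(f"pics/{sys.argv[1]}.png",im[cy-200:cy+250,cx-270:cx+270]); cv2.imwrite(f"pics/{sys.argv[1]}_raw.png",raw[cy-200:cy+250,cx-270:cx+270])
E
python3 hov.py h1
```

```text
clock: 19.57
tool_pos: [0.5764, 0.2332, 0.1785]
tcp_rot: [-0.0, 0.078, 0.997, -0.001]
ft_force: [-0.4, -0.4, -4.7]
grip_width: 0.025
clock: 19.82
tool_pos: [0.5769, 0.2337, 0.1703]
tcp_rot: [0.001, 0.078, 0.997, -0.001]
ft_force: [0.0, 0.2, -4.4]
grip_width: 0.0251
[0.57693365 0.23371532 0.1703115 ] [ 0.386  0.485  0.198  1.283 -0.002  0.541]
 slide [-0.0001, 0.0021, -0.0203] dr [0.1, 0.1, 0.0] err 0.0 q [0.39, 0.49, 0.16, 1.24, 0.0, 0.54]
```

View pics/h1.png

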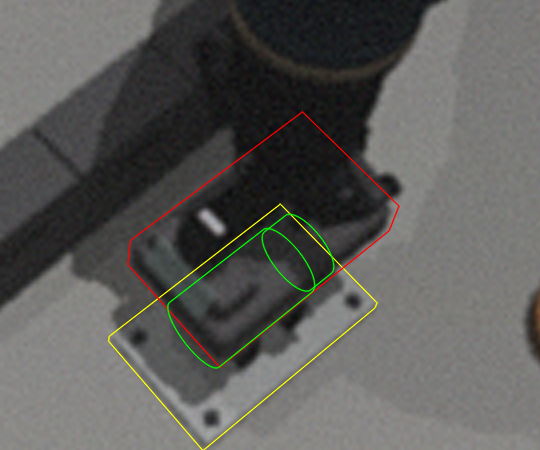

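View pics/h1_raw.png

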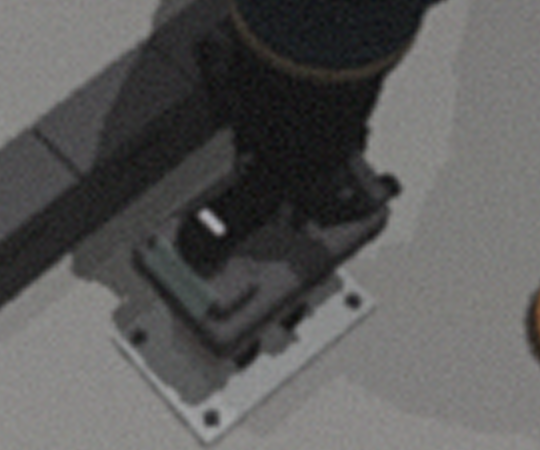

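```bash

python3 -m jog '{"slide":[[0,0.001,-0.005],[0,0.0015,-0.01],[0,0.002,-0.014],[0,0.002,-0.017],[0,0.002,-0.019]],"dr":[[0,0,0],[0,0,0],[0,0,0],[0,0,0],[0,0,0]]}' 1
python3 -m jog '{"slide":[[0,0,0],[0,0,0],[0,0,0],[0,0,0]],"dr":[[0,0,0],[0,0,0],[0,0,0],[0,0,0]]}' 1
python3 hov.py h2
```

```text
clock: 20.33
tool_pos: [0.5769, 0.2361, 0.1511]
tcp_rot: [0.0, 0.077, 0.997, -0.001]
ft_force: [-0.6, 0.6, -3.9]
grip_width: 0.0254
clock: 20.67
tool_pos: [0.5772, 0.2362, 0.152]
tcp_rot: [0.001, 0.078, 0.997, -0.001]
ft_force: [-0.1, 0.2, -4.3]
grip_width: 0.0254
[0.57716207 0.23615833 0.15199899] [ 0.389  0.492  0.163  1.24  -0.002  0.544]
 slide [-0.0004, -0.0004, -0.002] dr [0.1, 0.1, 0.0] err 0.0 q [0.39, 0.49, 0.16, 1.24, 0.0, 0.54]
```

View pics/h2.png

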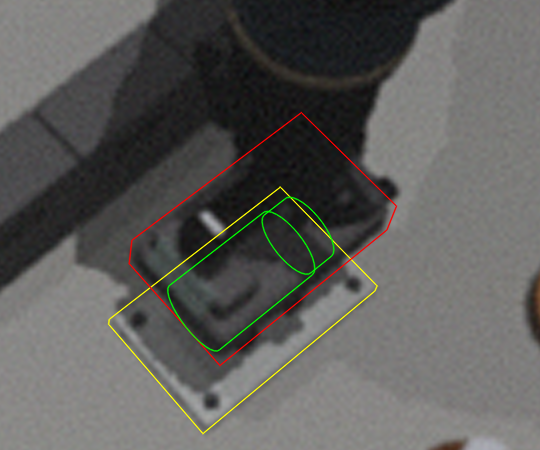

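View pics/h2_raw.png

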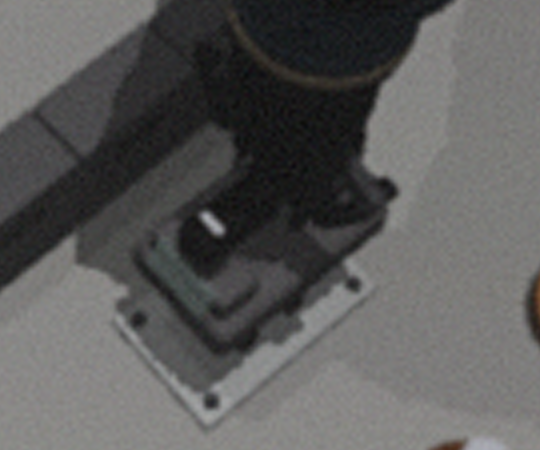

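```bash
python3 - <<'E'
from mon import *
from fit import *
S=shots(("scene",)); s=S["scene"]; x,T,q=now(); print(x)
yaw=np.arctan2(T.as_matrix()[1,1],T.as_matrix()[0,1])-np.pi/2
g=cv2.cvtColor(s["pixels"],cv2.COLOR_BGR2GRAY).astype(np.float32)
def edge(ly,z0,xs,span,org,yw):
    P0=place(np.array([[a,ly,z0] for a in xs]),[*org,yw]); p=proj(s,P0)
    d=p[-1]-p[0]; n=np.array([-d[1],d[0]])/np.linalg.norm(d); 
    if n[1]<0:n=-n
    o=np.linspace(-span,span,4*span+1); pr=[]
    for oo in o:
        m=(p+n*oo).astype(np.float32); pr.append(cv2.remap(g,m[:,0][None],m[:,1][None],cv2.INTER_LINEAR).mean())
    return n,list(zip(o.round(1),np.round(pr).astype(int)))
n,pr=edge(.04,x[2]-.06,np.linspace(-.045,.0,24),8,x[:2],yaw); print("monitor rear part",n,[f"{a}:{b}" for a,b in pr])
n,pr=edge(.04,x[2]-.06,np.linspace(.02,.06,24),8,x[:2],yaw); print("monitor front part",[f"{a}:{b}" for a,b in pr])
n,pr=edge(.045,.008,np.linspace(-.06,.06,24),8,[.5768,.2358],-.155); print("plate",[f"{a}:{b}" for a,b in pr])
for dz in (0,.005): print(proj(s,place(np.array([[-.03,.04,x[2]-.06+dz]]),[*x[:2],yaw])))
for dy in (.04,.035): print(proj(s,place(np.array([[-.03,dy,x[2]-.06]]),[*x[:2],yaw])))
r=models.cut_out("monitor","scene")
K=4
for q_ in r[:2]:
    m=q_["region"]; print(q_["confidence"],q_["xy"],m.sum())
im=cv2.resize(s["pixels"],None,fx=8,fy=8,interpolation=cv2.INTER_CUBIC)
cx,cy=(proj(s,x[None])[0]*8).astype(int); c=im[cy-100:cy+450,cx-350:cx+400]; cv2.imwrite("pics/h3.png",cv2.convertScaleAbs(c,alpha=1.8,beta=10))
E
```

```text
[0.5771455  0.23610709 0.15193746]
monitor rear part [0.62986064 0.77670816] ['-8.0:54', '-7.5:55', '-7.0:55', '-6.5:56', '-6.0:55', '-5.5:53', '-5.0:51', '-4.5:48', '-4.0:45', '-3.5:40', '-3.0:36', '-2.5:37', '-2.0:44', '-1.5:57', '-1.0:72', '-0.5:83', '0.0:88', '0.5:90', '1.0:91', '1.5:95', '2.0:102', '2.5:111', '3.0:116', '3.5:119', '4.0:118', '4.5:118', '5.0:118', '5.5:119', '6.0:122', '6.5:126', '7.0:131', '7.5:134', '8.0:133']
monitor front part ['-8.0:66', '-7.5:71', '-7.0:73', '-6.5:73', '-6.0:71', '-5.5:68', '-5.0:64', '-4.5:59', '-4.0:52', '-3.5:46', '-3.0:41', '-2.5:39', '-2.0:40', '-1.5:44', '-1.0:50', '-0.5:56', '0.0:60', '0.5:64', '1.0:70', '1.5:77', '2.0:86', '2.5:97', '3.0:107', '3.5:113', '4.0:117', '4.5:123', '5.0:130', '5.5:135', '6.0:138', '6.5:140', '7.0:141', '7.5:141', '8.0:139']
plate ['-8.0:80', '-7.5:91', '-7.0:103', '-6.5:113', '-6.0:119', '-5.5:120', '-5.0:122', '-4.5:125', '-4.0:129', '-3.5:133', '-3.0:136', '-2.5:138', '-2.0:140', '-1.5:139', '-1.0:132', '-0.5:121', '0.0:111', '0.5:109', '1.0:113', '1.5:119', '2.0:123', '2.5:124', '3.0:125', '3.5:125', '4.0:125', '4.5:125', '5.0:124', '5.5:125', '6.0:125', '6.5:127', '7.0:128', '7.5:130', '8.0:131']
[[390.34742168 281.23244585]]
[[390.67221101 280.34356798]]
[[390.34742168 281.23244585]]
[[388.85748674 279.70031813]]
0.59 [364.9, 277.9] 1439
```

View pics/h3.png

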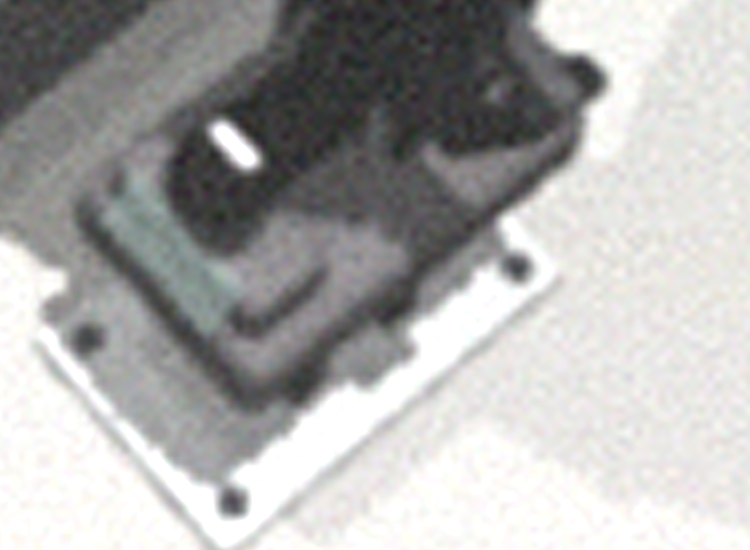

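```bash

python3 -m jog '{"slide":[[0,0,-0.001],[0,0,-0.002],[0,0,-0.002],[0,0,-0.002],[0,0,-0.002]],"dr":[[0,0,0],[0,0,0],[0,0,0],[0,0,0],[0,0,0]]}' 1
python3 -m jog '{"slide":[[0,0,0],[0,0,0],[0,0,0],[0,0,0],[0,0,0]],"dr":[[0,0,0],[0,0,0],[0,0,0],[0,0,0],[0,0,0]]}' 1
python3 - <<'E'
from mon import *
x,T,q=now(); print(x,T.as_matrix().round(3).tolist()); s=robot.state(); print(s["dq"].round(4),s["ft_force"],s["ft_torque"],s["grip_width"])
E
```

```text
clock: 21.28
tool_pos: [0.577, 0.2361, 0.1498]
tcp_rot: [0.001, 0.077, 0.997, -0.001]
ft_force: [0.6, 0.5, -3.8]
grip_width: 0.0249
clock: 21.7
tool_pos: [0.5771, 0.2361, 0.1498]
tcp_rot: [0.001, 0.078, 0.997, -0.001]
ft_force: [0.1, -0.1, -4.3]
grip_width: 0.025
[0.57707795 0.23611936 0.14980042] [[-0.988, 0.155, 0.002], [0.155, 0.988, -0.001], [-0.002, -0.001, -1.0]]
[-0.0006  0.0015  0.0003 -0.0006 -0.      0.0004] [ 0.14476661 -0.12197528 -4.32533595] [-0.02556607  0.01585887 -0.0015609 ] 0.0249927520803673
```

```bash
python3 -c "
from workcell import robot; print(robot.finish_job())"
```

```text
the job is handed in; nothing more can be done
None
```

The sample bottle is lying in the V cradle and released. The monitor is held level above it, and the job was handed in at about 21.7 s of the 64 s allowed. No verdict is reported, so this rests on my own checks.

**Bottle:** I gripped it at a 45° tilt, turned it onto its side on the way over the wall, and lowered it until the touch-down force rose by about 8 N. I then opened the fingers and backed off along the tool axis. Afterwards its outline matched the seated position within about 2 mm in all three cameras, with the cap towards the robot.

**Monitor:** I gripped it by the handle (25 mm measured on the 26 mm bar), lifted it straight out of the dock and carried it over the bricks with about 75 mm or more to spare. At the end:
- **Position:** the tool is within 1 mm of the point above the cradle centre, level, and lined up with the V.
- **Height:** from the arm's reading, the window is about 11 mm above the bottle.
- **Hold:** the arm is still, and the force shows only the monitor's weight (about 4.3 N), so nothing is touching.

**Less certain:**
- **Hover height:** it comes from the arm's position. In the scene camera the monitor's lower edge sat about 1 pixel inside my model, which would be about 2 mm sideways or several mm higher. That view measures height poorly, so I lowered the monitor 2 mm to stay near the middle of the allowed range.
- **Top camera:** the arm blocked its view, so it could not confirm the final pose.
- **Other objects:** I saw no contact with the other things on the bench, but I did not measure them again at the end.

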